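Drift the worn dowels out of the pivot blocks

ROBOT

A 6-joint arm with a two-finger parallel gripper is mounted at the origin on a cart in front of the work surface, level with it; the furniture and walls round the work are solid. World frame = base frame: x ahead of the robot, y to its left, z up, the work surface at z = 0. Lengths are in m, angles in rad, forces in N, time in s.
With the tool pointing down it reaches from about 0.35 to 0.725 m from the base axis. Payload 4.3 kg.
Tool frame: the origin (TCP) lies midway between the tips of the shut fingers; the grasp point (between the pads) lies 19 mm behind it; z points along the fingers, y is the line along which they close (so a half turn about z gives the same grasp; the last joint's range is limited). The gripper opens to 85 mm and grips with 20 to 120 N. Pads are 22 mm wide; open, the fingers measure 114 mm over their backs; the gripper's body (76 mm by 85 mm) begins 54 mm behind the grasp point. The pads swing forward as they close: fully open they stand 13 mm farther back than shut.
Start: joints at [-0.11, 0.377, 0.081, 1.274, 0, 1.46], TCP at [0.575, 0, 0.231] pointing down, gripper open.
Joint ranges: [-2.72, 2.72], [-0.84, 1.66], [-1.02, 1.22], [-1.77, 2.12], [-1.37, 1.28], [-3.14, 3.14]. Speed limits (rad/s): [2.57, 2.57, 3.14, 3.14, 3.14, 3.14].

INTERFACE

Orientations are given as a unit quaternion [w, x, y, z].
In Python, from station import manip, imaging gives the robot as it stands.
- The arm moves only by the tool jog_arm, never from a script. Its argument "rows" is a list of rows, each a list of 3 entries, a list of its own where there are three numbers: the turn, a rotation vector about the tool's x, y, z scaled (see below), then the shift along the tool's x, y, z scaled (see below), then the closure, from 0 (fully open) to 1 (shut). In form: [[[rx, ry, rz], [x, y, z], gripper], ...]. A call has 1 to 12 rows; each row shifts and turns the commanded pose from where the row before left it, along the tool's axes as they then stand; what a row does not reach is not made up. The controller multiplies each number of a shift by 0.025 m and each number of a turn by 0.12 rad. A row lasts 1/10 s, in which the tool goes at most 50 mm and 8.59 degrees, less where a joint would pass 70% of its speed; a pose out of reach is approached as far as the arm can. A call with a number of a shift or a turn outside -1 to 1 is refused whole. A call with a gripper value outside its range is refused whole. The fingers move at their own pace and stop on an object; the grip force is fixed at half the most. Time passes only in rows, so rows that do not move let the fingers close. It gives the time, the measured TCP pose, the force, the opening and the grip force at its end, in the units of the state.
- manip.get_obs(): the state, without advancing time (a new reading comes with each control period).
- imaging.read_camera(name): name is "scene" or "side" or "wrist"; returns a dict with "color" (400x640x3 uint8, red, green, blue), "fx", "fy", "cx", "cy" (pixels), "extrinsics" (4x4, takes a point from world to camera coordinates). Camera axes: x right, y down, z forward; pixel columns grow to the right and rows downward; lengths in m; the calibration is good to about 2 mm. A picture is of the moment at which its call begins. There is no depth.
- manip.sign_off(): hands the job in; it is judged then, once.
The state is a dict: "t": time; "q": joint angles; "joint_velocities": joint speeds; "joint_efforts": joint torques, N m; "tool_pos": TCP position; "tcp_rot": TCP orientation; "contact_force": force on the tool from outside, world axes, zero at the start; "torque": the same for the moment, N m; "opening": opening from 0.0 (shut) to 1.0 (fully open); "grip_force": force on a finger pad.
Only numpy, scipy, OpenCV 4.12 (cv2) and the standard library are available. Lean on these libraries where they do the work, as an engineer would, in place of code of your own. Each camera call takes 0.05 s, during which the arm holds its last target. There are 200 camera calls.

TASK

Four aluminium pivot blocks lie on the bench, and two or more of them still have a worn dowel pin in the bore: set those on the stations of the drift-out jig, and with the drift from the sprung hook push each dowel down and right out of its block, so that it drops into the jig. Then hang the drift back on its hook by the collar, tugging it gently down so that the hook dips before you let go. Stand all four blocks, now empty, on the low plywood shelf in one neat row along the middle of its length, side by side and squared up with little space between them.

Things in the scene. Friction and masses are not known exactly. Their poses are not given: they have to be found in the camera images.
- jig: Drift-out jig, fixed: dark steel hollow box 110 (x) x 236 (y) x 42 mm high, origin at the centre of its underside, z up. Four stations lie in a line along its y on its flat deck (42 mm above the bench, 6 mm thick); dowels collect in the closed hollow below (floor 3 mm above the bench). Ribs 4 mm high and 50 mm long in x stand either side of each station, 48 mm clear between them.
- station0 (a point): Station 0 of the jig (81 mm toward +y of the jig's middle): centre of its 26 mm drop hole, at deck height (z = 0.042); axes as the jig. A block stands here with its bore over the hole, its own x along the jig's x (either way round).
- station1 (a point): Station 1 of the jig (27 mm toward +y): centre of its 26 mm drop hole, at deck height (z = 0.042); axes as the jig. A block stands here with its bore over the hole, its own x along the jig's x (either way round).
- station2 (a point): Station 2 of the jig (27 mm toward -y): centre of its 26 mm drop hole, at deck height (z = 0.042); axes as the jig. A block stands here with its bore over the hole, its own x along the jig's x (either way round).
- station3 (a point): Station 3 of the jig (81 mm toward -y): centre of its 26 mm drop hole, at deck height (z = 0.042); axes as the jig. A block stands here with its bore over the hole, its own x along the jig's x (either way round).
- block0_center (a point): Centre (half-way up) of pivot block 0: loose, aluminium, 40 (its x) x 34 (y) x 30 mm high, about 0.12 kg, upright on the bench at the start. A 16 mm bore runs vertically through its centre. Taken from above across its 40 mm length, which leaves the fingers room in a row along y. Spring catches at the bottom of the bore leave 11 mm for the drift if no dowel is in it.
- pin0_center (a point): Centre of the steel dowel in block 0, or None if that block is already empty: 15 mm diameter, 18 mm long, lower 5 mm tapering to 10 mm. In the bore its top is 9 mm below the block's top and its lower end 3 mm above the block's underside. Spring catches hold it: pushing it takes about 8 to 16 N, and it falls free when its top is pushed to the level of the block's underside, 21 mm down.
- block1_center (a point): Centre (half-way up) of pivot block 1: loose, aluminium, 40 (its x) x 34 (y) x 30 mm high, about 0.12 kg, upright on the bench at the start. A 16 mm bore runs vertically through its centre. Taken from above across its 40 mm length, which leaves the fingers room in a row along y. Spring catches at the bottom of the bore leave 11 mm for the drift if no dowel is in it.
- pin1_center (a point): Centre of the steel dowel in block 1, or None if that block is already empty: 15 mm diameter, 18 mm long, lower 5 mm tapering to 10 mm. In the bore its top is 9 mm below the block's top and its lower end 3 mm above the block's underside. Spring catches hold it: pushing it takes about 8 to 16 N, and it falls free when its top is pushed to the level of the block's underside, 21 mm down.
- block2_center (a point): Centre (half-way up) of pivot block 2: loose, aluminium, 40 (its x) x 34 (y) x 30 mm high, about 0.12 kg, upright on the bench at the start. A 16 mm bore runs vertically through its centre. Taken from above across its 40 mm length, which leaves the fingers room in a row along y. Spring catches at the bottom of the bore leave 11 mm for the drift if no dowel is in it.
- pin2_center (a point): Centre of the steel dowel in block 2, or None if that block is already empty: 15 mm diameter, 18 mm long, lower 5 mm tapering to 10 mm. In the bore its top is 9 mm below the block's top and its lower end 3 mm above the block's underside. Spring catches hold it: pushing it takes about 8 to 16 N, and it falls free when its top is pushed to the level of the block's underside, 21 mm down.
- block3_center (a point): Centre (half-way up) of pivot block 3: loose, aluminium, 40 (its x) x 34 (y) x 30 mm high, about 0.12 kg, upright on the bench at the start. A 16 mm bore runs vertically through its centre. Taken from above across its 40 mm length, which leaves the fingers room in a row along y. Spring catches at the bottom of the bore leave 11 mm for the drift if no dowel is in it.
- pin3_center (a point): Centre of the steel dowel in block 3, or None if that block is already empty: 15 mm diameter, 18 mm long, lower 5 mm tapering to 10 mm. In the bore its top is 9 mm below the block's top and its lower end 3 mm above the block's underside. Spring catches hold it: pushing it takes about 8 to 16 N, and it falls free when its top is pushed to the level of the block's underside, 21 mm down.
- drift_grip (a point): Middle of the handle of the drift, a loose steel tool of 0.12 kg that hangs upright on the hook at the start. From its tip up: shank 9 mm in diameter and 70 mm long, collar 26 mm in diameter and 5 mm thick, handle 18 mm in diameter and 45 mm long. This point is 97.5 mm above the tip, 27.5 mm above the collar's underside and 22.5 mm below the upper end. Round: its yaw is of no matter.
- drift_collar (a point): The centre of the underside of the drift's collar, 70 mm above its tip and 27.5 mm below the middle of the handle.
- drift: The same drift; origin at its lower tip, z up along it.
- hook_stand: Fixed stand of the hook: grey foot plate and a post behind the hook (at its +x), origin at bench level directly below the hook seat, z up. Nothing of it is higher than the hook. To take the drift out, lift it a little and draw it 40 mm toward the stand's -x, where the hook's slot is open.
- hook_seat (a point): Where the drift's axis belongs on the hook, on the upper face of its fork: two flat steel prongs 6 mm thick with a slot 15 mm wide, from 25 mm in front of the seat (point's -x, open end) to 8.5 mm behind it; 115 mm above the bench when not loaded. The shank slides in along x with the collar above the fork, and the collar then rests on the prongs.
- hook (a joint): How far the sprung hook has dipped, m: 0 at rest (also with the drift on it), up to 0.012. It begins to dip at about 2.4 N of total load and gives 1 mm per further 0.6 N.
- shelf_top (a point): Centre of the top of the low plywood shelf, fixed: a board 100 (x) x 220 (y) mm, its top 24 mm above the bench; z up. The row of blocks goes along its y at its x = 0, the blocks' x along its x (either way round); a pitch of 40 to 50 mm between block centres suits.
Mind the look-alikes: they are no part of the job. There is more than one size of the drift; the job needs the smaller.

How it is judged:
On the way, in this order (a step that is already met when the one before it is completed fails the run):
1. every dowel has been pushed right out of its block and lies inside the jig (height (world z) of each of pin0_center, pin1_center, pin2_center, pin3_center below 0.028 m and x of pin0_center in the frame of jig between -0.055 and 0.055 m and y of pin0_center in the frame of jig between -0.118 and 0.118 m and x of pin1_center in the frame of jig between -0.055 and 0.055 m and y of pin1_center in the frame of jig between -0.118 and 0.118 m and x of pin2_center in the frame of jig between -0.055 and 0.055 m and y of pin2_center in the frame of jig between -0.118 and 0.118 m and x of pin3_center in the frame of jig between -0.055 and 0.055 m and y of pin3_center in the frame of jig between -0.118 and 0.118 m), for 0.2 s.
2. the drift hangs on the hook by its collar and, still held, is tugged down so that the hook dips more than 3 mm (distance between drift_collar and hook_seat below 0.008 m and value of joint hook above 0.003 m and contact force between the fingers and drift above 0.5 N), for 0.1 s.
At the end, for the whole second after the job is handed in: All dowels lie in the jig under its deck; the drift hangs upright, collar within 8 mm of the hook seat; all blocks stand flat at rest on the shelf, centres within 15 mm of its long centre line and 60 mm of another block's centre, squared to it within 0.15 rad (all of step 1 and distance between drift_collar and hook_seat below 0.008 m and angle between drift's own z axis and vertical below 0.12 rad and x of block0_center in the frame of shelf_top between -0.015 and 0.015 m and y of block0_center in the frame of shelf_top between -0.1 and 0.1 m and z of block0_center in the frame of shelf_top between 0.01 and 0.02 m and angle between the x axis of each of block0_center, block1_center, block2_center, block3_center and the x axis of shelf_top, either way round below 0.15 rad and angle between the z axis of each of block0_center, block1_center, block2_center, block3_center and the z axis of shelf_top, either way round below 0.1 rad and linear speed of each of block0, block1, block2, block3 below 0.02 m/s and (horizontal distance between block0_center and block1_center below 0.06 m or horizontal distance between block0_center and block2_center below 0.06 m or horizontal distance between block0_center and block3_center below 0.06 m) and x of block1_center in the frame of shelf_top between -0.015 and 0.015 m and y of block1_center in the frame of shelf_top between -0.1 and 0.1 m and z of block1_center in the frame of shelf_top between 0.01 and 0.02 m and (horizontal distance between block1_center and block0_center below 0.06 m or horizontal distance between block1_center and block2_center below 0.06 m or horizontal distance between block1_center and block3_center below 0.06 m) and x of block2_center in the frame of shelf_top between -0.015 and 0.015 m and y of block2_center in the frame of shelf_top between -0.1 and 0.1 m and z of block2_center in the frame of shelf_top between 0.01 and 0.02 m and (horizontal distance between block2_center and block0_center below 0.06 m or horizontal distance between block2_center and block1_center below 0.06 m or horizontal distance between block2_center and block3_center below 0.06 m) and x of block3_center in the frame of shelf_top between -0.015 and 0.015 m and y of block3_center in the frame of shelf_top between -0.1 and 0.1 m and z of block3_center in the frame of shelf_top between 0.01 and 0.02 m and (horizontal distance between block3_center and block0_center below 0.06 m or horizontal distance between block3_center and block1_center below 0.06 m or horizontal distance between block3_center and block2_center below 0.06 m)); the robot touches nothing.
It fails at once if the drift is hung or tugged hard (over 30 N on the hook) (contact force between drift and hook_stand above 30 N).
It fails at once if a dowel is handled with the fingers instead of the drift (contact force between the fingers and pin0 above 2 N or contact force between the fingers and pin1 above 2 N or contact force between the fingers and pin2 above 2 N or contact force between the fingers and pin3 above 2 N).
Of pin0, pin1, pin2, pin3 only 2 to 4 are there at a start; the rules pass over those that are not, and their reading is None.
At some moment in a run one of block0, block1, block2, block3 may be knocked a few centimetres aside while the robot is not near it.
It also fails if it takes over 210 s, if anything falls off the work surface, if the arm or the gripper's body presses on something with over 40 N, if the wrist force passes 120 N, or if a joint passes its speed limit or range.

## Working session

There is one attempt and no reset: what is moved stays moved. The work goes in short steps, Python scripts to look and compute and a tool call to move; the robot and the scene stay as the last step left them, time stands still between calls to the robot, and variables do not carry over. Pictures are saved under pics/ and viewed, at most 14 in all, crops included, and the job is handed in when it is done.

Besides the shell and the picture viewer there is one more tool, called after ">>>" in YAML: its name, and indented under it one key for each argument. jog_arm: Moves the arm, as the interface text tells. Its arguments: {"type":"object","properties":{"rows":{"type":"array"}},"required":["rows"]}

```bash
ls; mkdir -p pics
python3 - <<'E'
from station import manip, imaging
import cv2
for n in ["scene","side","wrist"]:
    r=imaging.read_camera(n); cv2.imwrite(f"pics/{n}0.png",r["color"][:,:,::-1])
    print(n,r["fx"],r["cx"],r["cy"],r["extrinsics"].round(4).tolist())
print(manip.get_obs())
E
```

```text
pics
scene 416.96538085767224 315.49156995156176 204.72248045337986 [[0.8691, -0.4945, 0.0105, -0.4714], [-0.3677, -0.6601, -0.655, 0.2453], [0.3309, 0.5654, -0.7555, 1.0013], [0.0, 0.0, 0.0, 1.0]]
side 371.65359998147096 326.4098910519672 201.12352780739428 [[0.9882, -0.1534, -0.0021, -0.4972], [-0.0955, -0.6043, -0.791, 0.1108], [0.12, 0.7818, -0.6118, 1.013], [0.0, 0.0, 0.0, 1.0]]
wrist 344.9139599405643 325.7908495035018 191.86444707201088 [[1.0, -0.0004, -0.0019, -0.5758], [0.0001, -0.9662, 0.2576, -0.0338], [-0.0019, -0.2576, -0.9662, 0.3779], [0.0, 0.0, 0.0, 1.0]]
{'t': 0.15, 'q': array([-1.10297497e-01,  3.77895919e-01,  7.99714052e-02,  1.27442953e+00,
        2.49666048e-05,  1.46047445e+00]), 'joint_velocities': array([-0.00042349, -0.00211401,  0.00422847,  0.00035579,  0.0009541 ,
        0.00050835]), 'joint_efforts': array([ 1.00972400e-03, -4.64035428e+01,  2.70170492e+01,  1.39211598e-02,
       -6.30224304e-05,  7.89257683e-06]), 'tool_pos': array([5.74504765e-01, 7.01487186e-05, 2.30590114e-01]), 'tcp_rot': array([-6.15820440e-04,  7.07097954e-01,  7.07115179e-01, -4.77016571e-04]), 'contact_force': array([-0.49393151,  0.58381758,  0.41644857]), 'torque': array([0.05150989, 0.01263189, 0.03674854]), 'grip_force': 0.0, 'opening': 1.0009756895568127}
```

View pics/scene0.png

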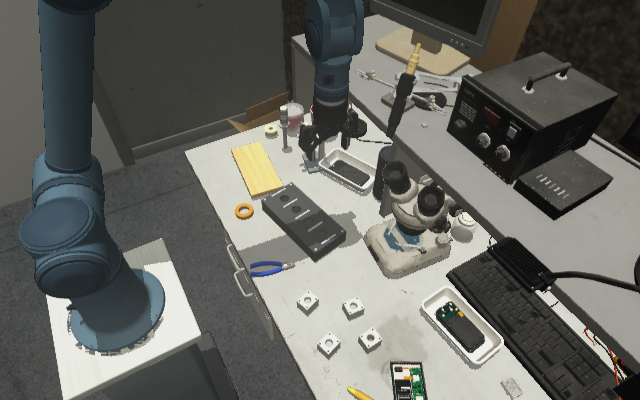

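View pics/side0.png

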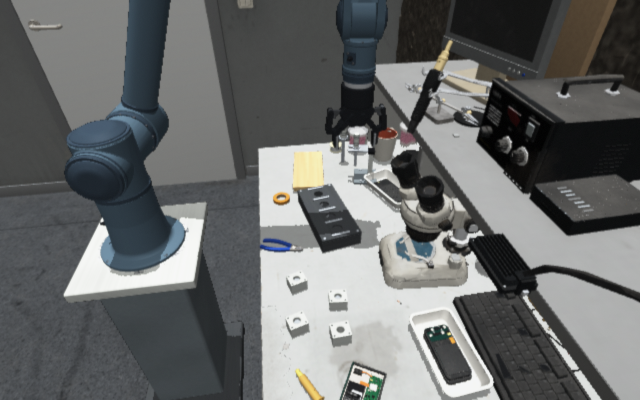

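Both views show four white blocks (scene ~(308,300),(353,306),(329,344),(370,340)), the dark jig (~(304,221)), the shelf (~(257,168)), and drift candidates near the hook at scene (~(285,120)) and (~(310,165)), partly behind the gripper. Next I'll enlarge these.

```bash
cat > h.py <<'E'
import numpy as np, cv2
from station import manip, imaging
def cam(n):
    r=imaging.read_camera(n); r["K"]=np.array([[r["fx"],0,r["cx"]],[0,r["fy"],r["cy"]],[0,0,1]]); return r
def ray(r,uv):
    E=r["extrinsics"];R=E[:3,:3];c=-R.T@E[:3,3]
    d=R.T@np.linalg.inv(r["K"])@np.array([uv[0],uv[1],1.]);return c,d
def onz(r,uv,z):
    c,d=ray(r,uv);return c+d*(z-c[2])/d[2]
def two(r1,a,r2,b):
    c1,d1=ray(r1,a);c2,d2=ray(r2,b)
    s=np.linalg.lstsq(np.array([d1,-d2]).T,c2-c1,rcond=None)[0]
    p,q=c1+s[0]*d1,c2+s[1]*d2;return (p+q)/2,np.linalg.norm(p-q)
def proj(r,p):
    q=r["K"]@(r["extrinsics"]@np.append(p,1))[:3];return q[:2]/q[2]
def crop(r,x,y,w,h,s):
    return cv2.resize(r["color"][y:y+h,x:x+w,::-1],None,fx=s,fy=s,interpolation=cv2.INTER_CUBIC)
E
python3 - <<'E'
from h import *
a=cam("scene");b=cam("side")
i1=crop(a,230,90,160,100,4);i2=crop(b,285,110,160,90,4)
cv2.imwrite("pics/c1.png",np.vstack([i1,i2])[:,:][:600*2] if 0 else cv2.resize(np.vstack([i1,i2]),None,fx=.78,fy=.78))
i1=crop(a,280,270,120,100,4);i2=crop(b,270,260,100,100,4)
cv2.imwrite("pics/c2.png",cv2.resize(np.hstack([i1,i2]),None,fx=.9,fy=.9))
E
```

```text
(no output)
```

View pics/c1.png

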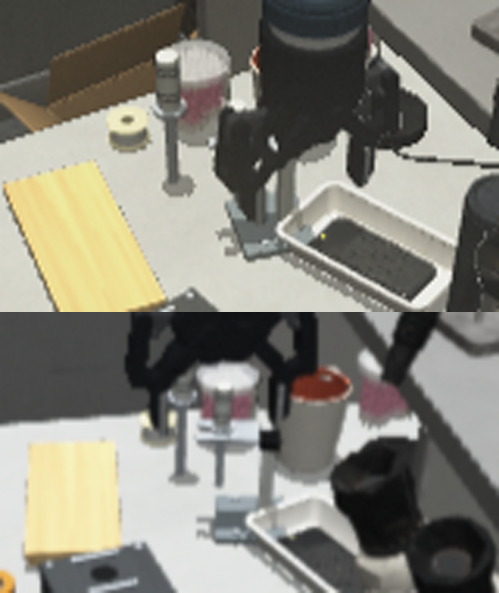

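View pics/c2.png

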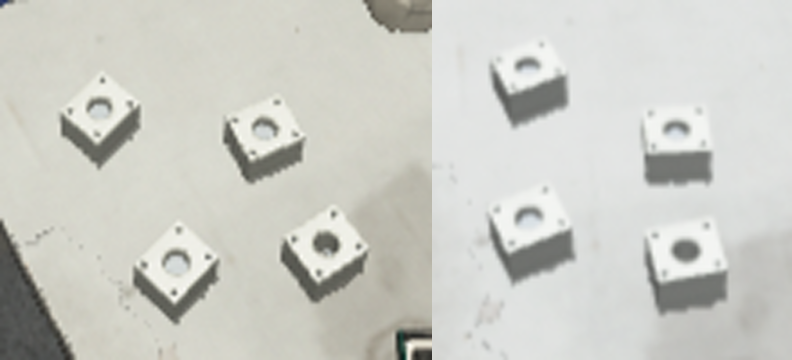

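View pics/wrist0.png

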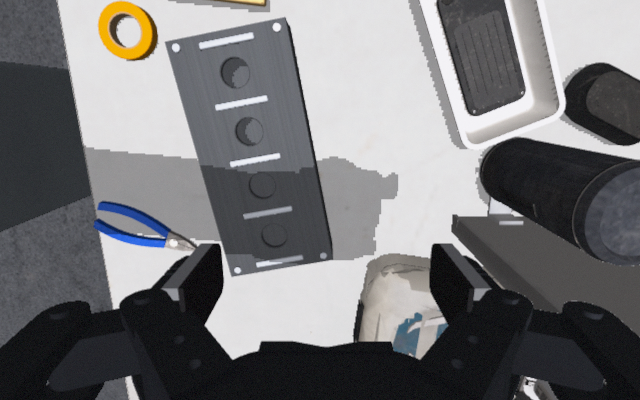

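The crops show, among the blocks at scene (308,300), (353,306), (329,344) and (370,340), three with a bright dowel top in the bore. The block at (370,340) has a dark, empty bore.

There are two drift candidates. One stands at scene (285,120) on a round foot, looks larger and stands apart. The other is at side (357,140), in a fork with a post and a rectangular foot plate, and is half hidden by the gripper. The fork one fits the description; I'll confirm it once the arm is clear. Measuring now.

Run:
```python
from h import *
a=cam("scene");b=cam("side");w=cam("wrist")
# jig from wrist: ribs bright within dark region
g=cv2.cvtColor(w["color"],cv2.COLOR_RGB2GRAY)
m=np.zeros_like(g);cv2.fillPoly(m,[np.array([[172,45],[284,22],[326,252],[236,270]])],1)
loc=cv2.GaussianBlur(g,(0,0),12).astype(int)
br=((g>loc+25)&(m>0)).astype(np.uint8)
n,l,s,c=cv2.connectedComponentsWithStats(br)
P=[]
for i in range(1,n):
    if s[i,4]>15: p=onz(w,c[i],.046 if s[i,4]>60 else .043); print("wr",c[i].round(1),s[i,4],p.round(4))
# shelf
for nm,r in(("scene",a),("side",b)):
    hsv=cv2.cvtColor(r["color"],cv2.COLOR_RGB2HSV)
    y=cv2.inRange(hsv,(18,60,150),(35,255,255))
    cs=cv2.findContours(y,0,1)[0]
    for k in sorted(cs,key=cv2.contourArea)[-2:]:
        q=np.array([onz(r,p[0],.024)[:2] for p in k]).astype(np.float32)*1000
        print(nm,"yellow",cv2.boundingRect(k),cv2.minAreaRect(q))
    # blocks tops: edges of bright
    gg=cv2.cvtColor(r["color"],cv2.COLOR_RGB2GRAY)
    for th in(215,225,235):
        t=(gg>th).astype(np.uint8); t[:265]=0;t[365:]=0;t[:,:275]=0;t[:,385:]=0
        cs=cv2.findContours(t,0,1)[0]
        for k in cs:
            if cv2.contourArea(k)>120:
                q=np.array([onz(r,p[0],.030)[:2] for p in k]).astype(np.float32)*1000
                R=cv2.minAreaRect(q);print(nm,th,cv2.boundingRect(k),np.round(R[0]),np.round(R[1],1),round(R[2],1))
```

```text
wr [275.5  27. ] 54 [0.5324 0.1263 0.043 ]
wr [225.   40.2] 355 [0.488  0.1152 0.046 ]
wr [175.2  47.5] 41 [0.4423 0.1096 0.043 ]
wr [240.1 102.2] 336 [0.4979 0.0624 0.046 ]
wr [253.8 159.5] 323 [0.5076 0.0092 0.046 ]
wr [266.4 211.9] 268 [ 0.5173 -0.0436  0.046 ]
wr [274.7 260.8] 150 [ 0.5235 -0.0969  0.046 ]
wr [237.  268.4] 16 [ 0.483  -0.1072  0.043 ]
scene yellow (376, 40, 94, 35) ((1345.2921142578125, 519.3172607421875), (250.7054443359375, 384.28729248046875), 54.14704513549805)
scene yellow (231, 142, 52, 54) ((477.2822570800781, 260.1141357421875), (221.36605834960938, 99.1097412109375), 83.70217895507812)
scene 215 (318, 331, 23, 23) [ 387. -331.] [39.8 33. ] 16.2
scene 215 (359, 327, 23, 21) [ 474. -366.] [39.7 33.8] 2.9
scene 215 (314, 305, 18, 25) [ 407. -276.] [59.9 37.2] 48.2
scene 215 (341, 295, 24, 19) [ 484. -275.] [47.7 39.7] 84.5
scene 215 (291, 289, 28, 22) [ 383. -219.] [67.4 34.6] 14.5
scene 225 (318, 331, 22, 23) [ 387. -331.] [38.6 32.6] 16.2
scene 225 (360, 327, 22, 21) [ 473. -367.] [38.5 32.6] 3.3
scene 225 (344, 297, 20, 16) [ 483. -283.] [32.2 38.5] 85.4
scene 225 (297, 290, 21, 19) [ 396. -216.] [38.9 31.6] 18.4
side yellow (295, 369, 29, 31) ((394.9637756347656, -466.300537109375), (16.09922981262207, 73.05032348632812), 31.18627166748047)
side yellow (293, 152, 31, 36) ((480.53802490234375, 261.0387268066406), (219.4104461669922, 98.23057556152344), 84.12117767333984)
side 215 (275, 265, 110, 100) [ 459. -313.] [251.5 258.1] 81.1
side 225 (329, 320, 23, 17) [ 475. -365.] [40.9 35. ] 1.9
side 225 (275, 265, 77, 64) [ 436. -265.] [172.6 179.9] 87.4
side 235 (331, 322, 20, 15) [ 475. -366.] [37.9 30.3] 3.6
side 235 (287, 312, 21, 16) [ 389. -329.] [38.  31.5] 16.5
side 235 (329, 290, 18, 11) [ 485. -281.] [27.6 38.3] 81.1
```

>>> jog_arm:
  rows:
    - [[0, 0, 0], [-0.88, -0.58, 0], 0]
    - [[0, 0, 0], [-0.88, -0.58, 0], 0]
    - [[0, 0, 0], [-0.88, -0.58, 0], 0]
    - [[0, 0, 0], [-0.88, -0.58, 0], 0]
    - [[0, 0, 0], [-0.88, -0.58, 0], 0]
    - [[0, 0, 0], [-0.88, -0.58, 0], 0]
    - [[0, 0, 0], [-0.88, -0.58, 0], 0]
    - [[0, 0, 0], [-0.88, -0.58, 0], 0]
    - [[0, 0, 0], [-0.88, -0.58, 0], 0]
    - [[0, 0, 0], [-0.88, -0.58, 0], 0]
    - [[0, 0, 0], [0, 0, 0], 0]
    - [[0, 0, 0], [0, 0, 0], 0]

```text
t: 1.6
tool_pos: [0.43, -0.2201, 0.2314]
tcp_rot: [0.0, 0.708, 0.707, 0.0]
contact_force: [0.6, 0.8, -0.1]
opening: 1.004
grip_force: 0.0
```

```bash
cat >> h.py <<'E'
from scipy.spatial.transform import Rotation as Ro
def state():
    o=manip.get_obs();q=o["tcp_rot"];R=Ro.from_quat([q[1],q[2],q[3],q[0]]).as_matrix();return o,np.array(o["tool_pos"]),R
def go(x,y,z,deg):
    "units to reach pose, tool down, fingers along world angle deg: turn first, then shift"
    o,p,R=state();a=np.radians(deg)
    T=np.array([[-np.sin(a),np.cos(a),0],[np.cos(a),np.sin(a),0],[0,0,-1]]).T
    rv=Ro.from_matrix(R.T@T).as_rotvec()/.12
    print("turn",rv.round(2),"shift",(T.T@(np.array([x,y,z])-p)/.025).round(2),"| pos",p.round(4),"open",round(o["opening"],3),"F",np.round(o["contact_force"],1),"t",round(o["t"],1))
def whites(r,z,th,box,amin=150):
    g=cv2.cvtColor(r["color"],cv2.COLOR_RGB2GRAY);t=np.zeros_like(g);x,y,w,h=box
    t[y:y+h,x:x+w]=g[y:y+h,x:x+w]>th
    for k in cv2.findContours(t,0,1)[0]:
        if cv2.contourArea(k)>amin:
            q=np.array([onz(r,p[0],z)[:2] for p in k]).astype(np.float32)*1000
            R=cv2.minAreaRect(q);print(th,cv2.boundingRect(k),np.round(R[0],1),np.round(R[1],1),round(R[2],1))
E
python3 - <<'E'
from h import *
a=cam("scene");b=cam("side");w=cam("wrist")
cv2.imwrite("pics/w1.png",w["color"][:,:,::-1])
i1=crop(a,265,85,80,90,5);i2=crop(b,320,110,75,90,5)
cv2.imwrite("pics/c3.png",np.hstack([i1,i2]))
for th in(225,235,245): whites(w,.03,th,(0,0,640,400),400)
go(.396,-.216,.1,18.4)
E
```

```text
225 (348, 282, 35, 28) [ 476.1 -367.1] [38.8 32.2] 3.1
225 (503, 279, 81, 22) [ 675.4 -357.9] [25.7 91.7] 87.7
225 (266, 251, 42, 34) [ 389.3 -331.8] [38.9 32.7] 16.1
225 (0, 82, 57, 21) [ 145.3 -147.9] [54.2 18.4] 0.0
turn [ 0.   -0.   -2.67] shift [ 0.56 -1.27  5.25] | pos [ 0.4305 -0.2193  0.2313] open 0.998 F [-0.5 -0.8  0.2] t 1.8
```

View pics/w1.png

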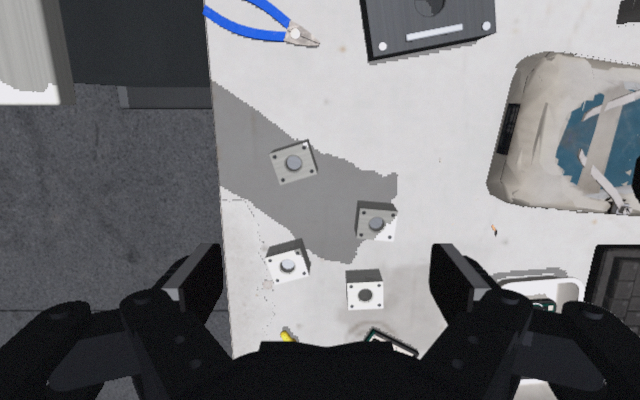

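View pics/c3.png

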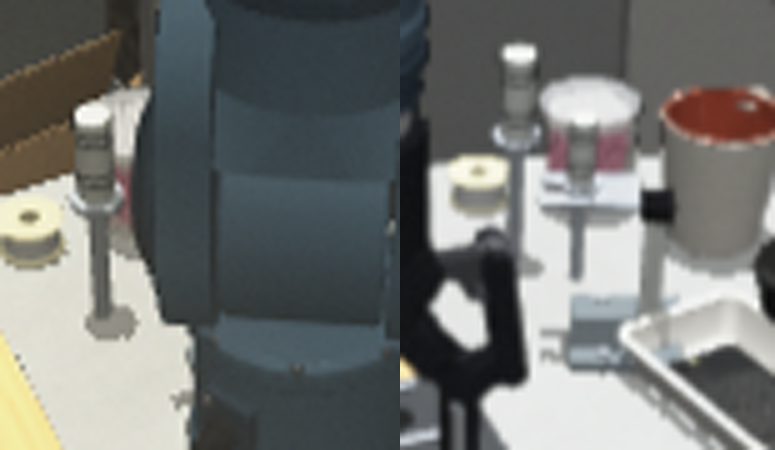

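The wrist view shows bores at (293,162), (376,223) and (287,265) filled with a dowel and (365,295) dark, so that block is empty. The enlarged crop shows two drifts:
- **Larger:** at side (343,125), standing free on its foot.
- **Smaller:** at side (357,140), hanging in the fork of the post stand. This is the one to use.

Picking block D.

>>> jog_arm:
  rows:
    - [[0, 0, -0.89], [0, 0, 0.8], 0]
    - [[0, 0, -0.89], [0, 0, 0.8], 0]
    - [[0, 0, -0.89], [0, 0, 0.8], 0]
    - [[0, 0, 0], [0.28, -0.63, 0.8], 0]
    - [[0, 0, 0], [0.28, -0.62, 0.8], 0]
    - [[0, 0, 0], [0, 0, 0.8], 0]
    - [[0, 0, 0], [0, 0, 0.8], 0]
    - [[0, 0, 0], [0, 0, 0], 0]
    - [[0, 0, 0], [0, 0, 0], 0]

```text
t: 2.65
tool_pos: [0.3962, -0.2159, 0.0915]
tcp_rot: [-0.0, 0.585, 0.811, 0.0]
contact_force: [0.9, -0.7, -0.0]
opening: 1.0
grip_force: 0.0
```

Run:
```python
from h import *
a=cam("scene");w=cam("wrist")
whites(a,.03,225,(275,265,110,100))
cv2.imwrite("pics/w2.png",w["color"][:,:,::-1])
go(.396,-.2165,.002,18.4)
```

```text
225 (320, 335, 21, 19) [ 387.9 -331.9] [39.8 31.2] 15.2
225 (359, 327, 23, 21) [ 473.8 -366.5] [39.7 33.8] 2.9
225 (343, 295, 22, 19) [ 484.3 -275.2] [47.7 39.7] 84.5
turn [0.01 0.01 0.  ] shift [ 0.03 -0.04  3.62] | pos [ 0.397  -0.2168  0.0924] open 0.994 F [-0.6  0.1  0.3] t 2.8
```

>>> jog_arm:
  rows:
    - [[0, 0, 0], [0, 0, 0.9], 0]
    - [[0, 0, 0], [0, 0, 0.9], 0]
    - [[0, 0, 0], [0, 0, 0.9], 0]
    - [[0, 0, 0], [0, 0, 0.9], 0]
    - [[0, 0, 0], [0, 0, 0], 1]
    - [[0, 0, 0], [0, 0, 0], 1]
    - [[0, 0, 0], [0, 0, 0], 1]
    - [[0, 0, 0], [0, 0, 0], 1]
    - [[0, 0, 0], [0, 0, 0], 1]
    - [[0, 0, 0], [0, 0, 0], 1]

```text
t: 3.75
tool_pos: [0.3976, -0.2176, 0.0031]
tcp_rot: [0.002, 0.585, 0.811, 0.0]
contact_force: [-0.1, 1.2, 6.8]
opening: 0.458
grip_force: 61.0
```

>>> jog_arm:
  rows:
    - [[0, 0, 0], [0, 0, -0.5], 1]
    - [[0, 0, 0], [0, 0, -1], 1]
    - [[0, 0, 0], [0, 0, -1], 1]
    - [[0, 0, 0], [0, 0, -1], 1]
    - [[0, 0, 0.6], [0, 0, -0.5], 1]
    - [[0, 0, 0.55], [0, 0, 0], 1]
    - [[0, 0, 0], [0, 0, 0], 1]

```text
t: 4.45
tool_pos: [0.3965, -0.217, 0.1025]
tcp_rot: [0.001, 0.64, 0.769, 0.0]
contact_force: [-0.3, 0.1, -1.9]
opening: 0.456
grip_force: 60.7
```

Run:
```python
from h import *
go(.5027,.0358,.105,10.4)
w=cam("wrist");cv2.imwrite("pics/w3.png",w["color"][:,:,::-1])
```

```text
turn [0.01 0.01 0.01] shift [ 9.18  6.   -0.1 ] | pos [ 0.3965 -0.217   0.1025] open 0.456 F [-0.3  0.1 -1.9] t 4.5
```

View pics/w3.png

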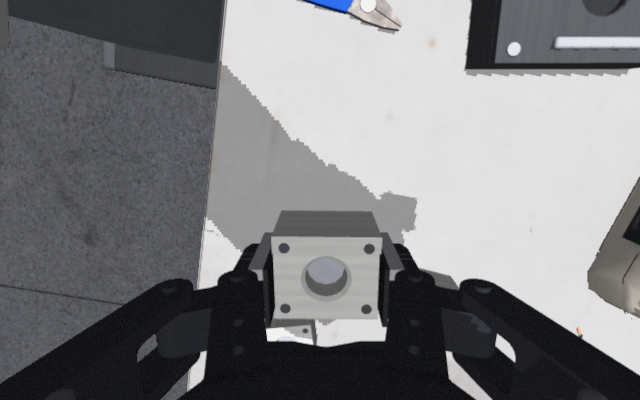

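The held block shows a dowel in its bore at (326,277), squared in the fingers. I'll move it over station 1.

>>> jog_arm:
  rows:
    - [[0, 0, 0], [0.76, 0.5, 0], 1]
    - [[0, 0, 0], [0.76, 0.5, 0], 1]
    - [[0, 0, 0], [0.76, 0.5, 0], 1]
    - [[0, 0, 0], [0.76, 0.5, 0], 1]
    - [[0, 0, 0], [0.76, 0.5, 0], 1]
    - [[0, 0, 0], [0.76, 0.5, 0], 1]
    - [[0, 0, 0], [0.76, 0.5, 0], 1]
    - [[0, 0, 0], [0.76, 0.5, 0], 1]
    - [[0, 0, 0], [0.76, 0.5, 0], 1]
    - [[0, 0, 0], [0.76, 0.5, 0], 1]
    - [[0, 0, 0], [0.76, 0.5, 0], 1]
    - [[0, 0, 0], [0.76, 0.5, 0], 1]

```text
t: 5.7
tool_pos: [0.5018, 0.0358, 0.1009]
tcp_rot: [-0.0, 0.639, 0.769, -0.0]
contact_force: [0.8, -0.3, -1.4]
opening: 0.457
grip_force: 60.8
```

>>> jog_arm:
  rows:
    - [[0, 0, 0], [0, 0, 0], 1]
    - [[0, 0, 0], [0, 0, 0], 1]

```text
t: 5.9
tool_pos: [0.5016, 0.0351, 0.1009]
tcp_rot: [-0.0, 0.639, 0.769, -0.001]
contact_force: [0.5, -0.8, -0.9]
opening: 0.458
grip_force: 60.8
```

Run:
```python
from h import *
w=cam("wrist");o,p,R=state()
g=cv2.cvtColor(w["color"],cv2.COLOR_RGB2GRAY)
c=cv2.HoughCircles(cv2.medianBlur(g[225:330,270:385],3),cv2.HOUGH_GRADIENT,1.5,60,param1=80,param2=15,minRadius=17,maxRadius=28)
print(c)
for u in (c[0][:1,:2]+[270,225] if c is not None else [[326,277]]):
    print("bore rel TCP in tool axes mm",(R.T@(onz(w,u,p[2]+.027)-p)*1000).round(1))
go(.5027,.0358,.046,10.4)
```

```text
[[[56.25 51.75 20.9 ]]]
bore rel TCP in tool axes mm [  1.2   2.1 -27. ]
turn [-0.01  0.    0.01] shift [0.04 0.06 2.2 ] | pos [0.5014 0.0347 0.1009] open 0.459 F [ 0.6  0.1 -1.3] t 6.0
```

>>> jog_arm:
  rows:
    - [[0, 0, 0], [0.04, 0.06, 0.7], 1]
    - [[0, 0, 0], [0, 0, 0.7], 1]
    - [[0, 0, 0], [0, 0, 0.5], 1]
    - [[0, 0, 0], [0, 0, 0.3], 1]
    - [[0, 0, 0], [0, 0, 0], 1]
    - [[0, 0, 0], [0, 0, 0], 0]
    - [[0, 0, 0], [0, 0, 0], 0]
    - [[0, 0, 0], [0, 0, 0], 0]
    - [[0, 0, 0], [0, 0, 0], 0]
    - [[0, 0, 0], [0, 0, 0], 0]

```text
t: 6.95
tool_pos: [0.5036, 0.0361, 0.0465]
tcp_rot: [0.0, 0.64, 0.769, 0.0]
contact_force: [0.0, -0.5, -0.4]
opening: 1.003
grip_force: 0.0
```

>>> jog_arm:
  rows:
    - [[0, 0, 0], [0, 0, -0.8], 0]
    - [[0, 0, 0], [0, 0, -0.8], 0]
    - [[0, 0, 0.75], [0, 0, -0.8], 0]
    - [[0, 0, 0.75], [0, 0, -0.4], 0]
    - [[0, 0, 0.75], [0, 0, 0], 0]
    - [[0, 0, 0], [-1, 0.03, 0], 0]
    - [[0, 0, 0], [-1, 0.03, 0], 0]
    - [[0, 0, 0], [-1, 0.03, 0], 0]
    - [[0, 0, 0], [-1, 0.03, 0], 0]
    - [[0, 0, 0], [-1, 0.03, 0], 0]
    - [[0, 0, 0], [-1, 0.03, 0], 0]

```text
t: 8.05
tool_pos: [0.4947, -0.1146, 0.1164]
tcp_rot: [0.0, 0.737, 0.676, 0.0]
contact_force: [0.4, -0.6, 0.1]
opening: 1.001
grip_force: 0.0
```

>>> jog_arm:
  rows:
    - [[0, 0, 0], [-1, 0.03, 0], 0]
    - [[0, 0, 0], [-1, 0.03, 0], 0]
    - [[0, 0, 0], [-1, 0.03, 0], 0]
    - [[0, 0, 0], [-1, 0.03, 0], 0]
    - [[0, 0, 0], [-1, 0.03, 0], 0]
    - [[0, 0, 0], [-1, 0.03, 0], 0]
    - [[0, 0, 0], [-0.7, 0.03, 0], 0]
    - [[0, 0, 0], [0, 0, 0], 0]
    - [[0, 0, 0], [0, 0, 0], 0]

```text
t: 8.95
tool_pos: [0.4852, -0.2807, 0.1162]
tcp_rot: [-0.0, 0.738, 0.675, 0.0]
contact_force: [0.3, -0.0, -0.2]
opening: 1.002
grip_force: 0.0
```

Run:
```python
from h import *
w=cam("wrist");a=cam("scene");b=cam("side")
cv2.imwrite("pics/w4.png",w["color"][:,:,::-1])
for th in(130,200): whites(w,.03,th,(250,200,150,140),400)
whites(a,.03,225,(275,265,110,100))
whites(b,.03,232,(275,265,110,100))
whites(b,.072,215,(300,180,60,70));whites(a,.072,215,(260,180,80,70))
go(.4845,-.2815,.004,-5)
```

```text
130 (250, 254, 150, 86) [ 479.2 -358.8] [ 71.5 115.2] 85.0
130 (296, 200, 59, 24) [ 485.5 -291.3] [16.8 40.4] 84.9
225 (318, 333, 22, 21) [ 386.6 -331.7] [37.  32.7] 14.6
225 (288, 281, 38, 22) [ 407.3 -196.8] [56.2 88.4] 54.4
232 (286, 341, 21, 24) [ 378.5 -403.6] [38.1 39.5] 41.4
232 (286, 312, 22, 17) [ 387.9 -330.4] [37.9 32.4] 16.6
232 (275, 265, 103, 37) [ 459.7 -239.6] [106.2 237.9] 81.1
215 (260, 200, 41, 50) [386.2 -14.4] [ 81.2 196.3] 5.4
215 (260, 180, 80, 44) [544.   60.6] [130.5 264.5] 33.8
turn [-0.   -0.01  0.01] shift [-0.07 -0.03  4.49] | pos [ 0.4853 -0.2798  0.1162] open 0.996 F [-0.1  0.6  0. ] t 9.1
```

View pics/w4.png

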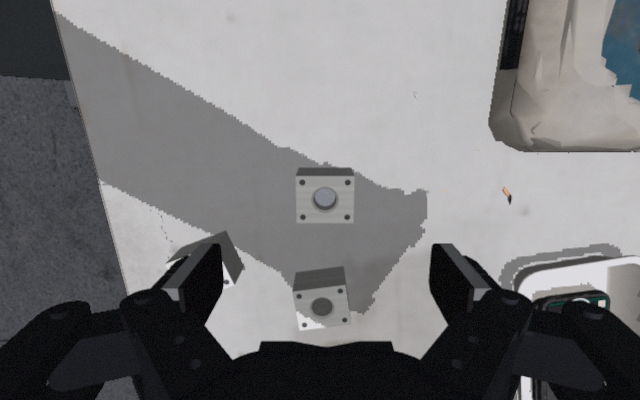

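Block C's dowel is at (325,196), squared with the fingers. Taking it to station 2.

>>> jog_arm:
  rows:
    - [[0, 0, 0], [-0.1, -0.03, 0.9], 0]
    - [[0, 0, 0], [0, 0, 0.9], 0]
    - [[0, 0, 0], [0, 0, 0.9], 0]
    - [[0, 0, 0], [0, 0, 0.9], 0]
    - [[0, 0, 0], [0, 0, 0.88], 0]
    - [[0, 0, 0], [0, 0, 0], 1]
    - [[0, 0, 0], [0, 0, 0], 1]
    - [[0, 0, 0], [0, 0, 0], 1]
    - [[0, 0, 0], [0, 0, 0], 1]
    - [[0, 0, 0], [0, 0, 0], 1]
    - [[0, 0, 0], [0, 0, 0], 1]

```text
t: 10.2
tool_pos: [0.4857, -0.2842, 0.0061]
tcp_rot: [0.002, 0.737, 0.675, 0.0]
contact_force: [-0.7, 0.3, 6.3]
opening: 0.451
grip_force: 61.6
```

>>> jog_arm:
  rows:
    - [[0, 0, 0], [0, 0, -0.5], 1]
    - [[0, 0, 0], [0, 0, -1], 1]
    - [[0, 0, 0], [0, 0, -1], 1]
    - [[0, 0, -0.75], [0, 0, -1], 1]
    - [[0, 0, -0.75], [0, 0, -0.5], 1]
    - [[0, 0, -0.75], [0, 0, 0], 1]

```text
t: 10.8
tool_pos: [0.4858, -0.2845, 0.1076]
tcp_rot: [0.002, 0.638, 0.77, 0.0]
contact_force: [-0.4, -0.6, -2.2]
opening: 0.453
grip_force: 60.8
```

>>> jog_arm:
  rows:
    - [[0, 0, 0], [0.93, 0.27, 0], 1]
    - [[0, 0, 0], [0.93, 0.27, 0], 1]
    - [[0, 0, 0], [0.93, 0.27, 0], 1]
    - [[0, 0, 0], [0.93, 0.27, 0], 1]
    - [[0, 0, 0], [0.93, 0.27, 0], 1]
    - [[0, 0, 0], [0.93, 0.27, 0], 1]
    - [[0, 0, 0], [0.93, 0.27, 0], 1]
    - [[0, 0, 0], [0.93, 0.27, 0], 1]
    - [[0, 0, 0], [0.93, 0.27, 0], 1]
    - [[0, 0, 0], [0.93, 0.27, 0], 1]
    - [[0, 0, 0], [0.9, 0.3, 0], 1]
    - [[0, 0, 0], [0, 0, 0], 1]

```text
t: 12.0
tool_pos: [0.5116, -0.0166, 0.1049]
tcp_rot: [-0.0, 0.638, 0.77, 0.0]
contact_force: [0.6, 0.4, -1.6]
opening: 0.455
grip_force: 60.7
```

```bash
cat >> h.py <<'E'
def bore(w,ztop,box=(270,225,115,105),rr=(17,28)):
    x,y,ww,hh=box;g=cv2.cvtColor(w["color"],cv2.COLOR_RGB2GRAY)
    c=cv2.HoughCircles(cv2.medianBlur(g[y:y+hh,x:x+ww],3),cv2.HOUGH_GRADIENT,1.5,60,param1=80,param2=15,minRadius=rr[0],maxRadius=rr[1])
    if c is None: return None
    u=c[0][0,:2]+[x,y]; return u,c[0][0,2],onz(w,u,ztop)
E
python3 - <<'E'
from h import *
w=cam("wrist");o,p,R=state()
k=bore(w,p[2]+.027);print(k and (k[0],k[1],(R.T@(k[2]-p)*1000).round(1)))
go(.5125,-.0172,.046,10.4)
E
```

```text
(array([324.75, 269.25]), np.float32(19.85), array([  5.1,   1.5, -27. ]))
turn [-0.    0.    0.03] shift [0.03 0.04 2.35] | pos [ 0.5117 -0.018   0.1048] open 0.455 F [-0.1 -0.6 -2.7] t 12.1
```

>>> jog_arm:
  rows:
    - [[0, 0, 0], [-0.09, 0.04, 0.7], 1]
    - [[0, 0, 0], [0, 0, 0.7], 1]
    - [[0, 0, 0], [0, 0, 0.6], 1]
    - [[0, 0, 0], [0, 0, 0.32], 1]
    - [[0, 0, 0], [0, 0, 0], 1]
    - [[0, 0, 0], [0, 0, 0], 0]
    - [[0, 0, 0], [0, 0, 0], 0]
    - [[0, 0, 0], [0, 0, 0], 0]
    - [[0, 0, 0], [0, 0, 0], 0]
    - [[0, 0, 0], [0, 0, 0], 0]

```text
t: 13.05
tool_pos: [0.5134, -0.0212, 0.0463]
tcp_rot: [0.0, 0.64, 0.769, 0.0]
contact_force: [0.6, 0.2, 0.1]
opening: 1.001
grip_force: 0.0
```

>>> jog_arm:
  rows:
    - [[0, 0, 0], [0, 0, -0.8], 0]
    - [[0, 0, 0], [0, 0, -0.8], 0]
    - [[0, 0, -0.84], [0, 0, -0.8], 0]
    - [[0, 0, 0], [0, 0, -0.4], 0]
    - [[0, 0, 0], [-0.96, -0.75, 0], 0]
    - [[0, 0, 0], [-0.96, -0.75, 0], 0]
    - [[0, 0, 0], [-0.96, -0.75, 0], 0]
    - [[0, 0, 0], [-0.96, -0.75, 0], 0]
    - [[0, 0, 0], [-0.96, -0.75, 0], 0]
    - [[0, 0, 0], [-0.96, -0.75, 0], 0]
    - [[0, 0, 0], [-0.96, -0.75, 0], 0]
    - [[0, 0, 0], [-0.96, -0.75, 0], 0]

```text
t: 14.25
tool_pos: [0.4222, -0.2483, 0.1159]
tcp_rot: [-0.0, 0.601, 0.799, 0.0]
contact_force: [0.3, -0.4, 0.3]
opening: 0.997
grip_force: 0.0
```

>>> jog_arm:
  rows:
    - [[0, 0, 0], [-0.96, -0.75, 0], 0]
    - [[0, 0, 0], [-0.96, -0.75, 0], 0]
    - [[0, 0, 0], [-0.96, -0.75, 0], 0]
    - [[0, 0, 0], [0, 0, 0], 0]
    - [[0, 0, 0], [0, 0, 0], 0]

```text
t: 14.75
tool_pos: [0.3887, -0.3322, 0.1158]
tcp_rot: [-0.0, 0.601, 0.799, 0.0]
contact_force: [0.3, -0.5, -1.0]
opening: 0.998
grip_force: 0.0
```

Run:
```python
from h import *
w=cam("wrist")
cv2.imwrite("pics/w5.png",w["color"][:,:,::-1])
k=bore(w,.030,(230,130,190,140),(14,24));print(k)
for th in(130,200): whites(w,.03,th,(250,130,150,140),400)
go(.388,-.331,.006,16.2)
```

```text
(array([317.75, 198.25]), np.float32(21.5), array([ 0.3852317, -0.3346439,  0.03     ]))
130 (250, 130, 150, 140) [ 389.9 -337. ] [106.8  99.9] 16.0
200 (321, 130, 79, 66) [ 406.5 -303.2] [53.4 44.1] 16.0
turn [-0.   -0.01 -0.01] shift [ 0.03 -0.03  4.39] | pos [ 0.3888 -0.3315  0.1159] open 0.995 F [-0.8 -0.1 -1.3] t 14.8
```

>>> jog_arm:
  rows:
    - [[0, 0, 0], [0.02, 0, 0.9], 0]
    - [[0, 0, 0], [0, 0, 0.9], 0]
    - [[0, 0, 0], [0, 0, 0.9], 0]
    - [[0, 0, 0], [0, 0, 0.9], 0]
    - [[0, 0, 0], [0, 0, 0.76], 0]
    - [[0, 0, 0], [0, 0, 0], 1]
    - [[0, 0, 0], [0, 0, 0], 1]
    - [[0, 0, 0], [0, 0, 0], 1]
    - [[0, 0, 0], [0, 0, 0], 1]
    - [[0, 0, 0], [0, 0, 0], 1]
    - [[0, 0, 0], [0, 0, 0], 1]

```text
t: 15.9
tool_pos: [0.39, -0.3326, 0.0088]
tcp_rot: [0.002, 0.6, 0.8, -0.0]
contact_force: [-0.6, 1.8, 7.3]
opening: 0.458
grip_force: 61.7
```

>>> jog_arm:
  rows:
    - [[0, 0, 0], [0, 0, -0.5], 1]
    - [[0, 0, 0], [0, 0, -1], 1]
    - [[0, 0, 0], [0, 0, -1], 1]
    - [[0, 0, 0.84], [0, 0, -1], 1]
    - [[0, 0, 0], [0, 0, -0.5], 1]

```text
t: 16.4
tool_pos: [0.3896, -0.3326, 0.1097]
tcp_rot: [0.002, 0.64, 0.768, -0.0]
contact_force: [1.3, -1.0, -2.3]
opening: 0.458
grip_force: 60.8
```

>>> jog_arm:
  rows:
    - [[0, 0, 0], [0.93, 0.71, 0], 1]
    - [[0, 0, 0], [0.93, 0.71, 0], 1]
    - [[0, 0, 0], [0.93, 0.71, 0], 1]
    - [[0, 0, 0], [0.93, 0.71, 0], 1]
    - [[0, 0, 0], [0.93, 0.71, 0], 1]
    - [[0, 0, 0], [0.93, 0.71, 0], 1]
    - [[0, 0, 0], [0.93, 0.71, 0], 1]
    - [[0, 0, 0], [0.93, 0.71, 0], 1]
    - [[0, 0, 0], [0.93, 0.71, 0], 1]
    - [[0, 0, 0], [0.93, 0.76, 0], 1]
    - [[0, 0, 0], [0, 0, 0], 1]
    - [[0, 0, 0], [0, 0, 0], 1]

```text
t: 17.6
tool_pos: [0.5223, -0.0703, 0.1072]
tcp_rot: [-0.0, 0.639, 0.769, -0.0]
contact_force: [-0.5, -0.2, -2.1]
opening: 0.456
grip_force: 60.9
```

Run:
```python
from h import *
w=cam("wrist");o,p,R=state();cv2.imwrite("pics/w6.png",w["color"][:,:,::-1])
k=bore(w,p[2]+.025);print(k and (k[0],k[1],(R.T@(k[2]-p)*1000).round(1)))
go(.5223,-.0703,.047,10.4)
```

```text
(array([326.25, 266.25]), np.float32(20.6), array([  4.5,   2.2, -25. ]))
turn [-0.01  0.    0.01] shift [0.02 0.01 2.41] | pos [ 0.522  -0.0708  0.1072] open 0.453 F [ 0.1 -0.2 -1.9] t 17.6
```

>>> jog_arm:
  rows:
    - [[0, 0, 0], [-0.08, 0.01, 0.7], 1]
    - [[0, 0, 0], [0, 0, 0.7], 1]
    - [[0, 0, 0], [0, 0, 0.6], 1]
    - [[0, 0, 0], [0, 0, 0.33], 1]
    - [[0, 0, 0], [0, 0, 0], 1]
    - [[0, 0, 0], [0, 0, 0], 0]
    - [[0, 0, 0], [0, 0, 0], 0]
    - [[0, 0, 0], [0, 0, 0], 0]
    - [[0, 0, 0], [0, 0, 0], 0]
    - [[0, 0, 0], [0, 0, 0], 0]

```text
t: 18.65
tool_pos: [0.5231, -0.0726, 0.049]
tcp_rot: [-0.0, 0.64, 0.769, -0.0]
contact_force: [-0.2, 0.2, 0.3]
opening: 1.0
grip_force: 0.0
```

>>> jog_arm:
  rows:
    - [[0, 0, 0], [0, 0, -1], 0]
    - [[0, 0, 0], [0, 0, -1], 0]
    - [[0, 0, 0], [0, 0, -1], 0]
    - [[0, 0, 0], [0, 0, -1], 0]
    - [[0, 0, 0], [0, 0, -1], 0]
    - [[0, 0, 0], [0, 0, -1], 0]
    - [[0, 0, 0], [0, 0, -1], 0]
    - [[0, 0, 0], [0, 0, -1], 0]
    - [[0, 0, 0], [0, 0, 0], 0]

```text
t: 19.55
tool_pos: [0.5252, -0.0731, 0.2527]
tcp_rot: [0.003, 0.64, 0.769, 0.001]
contact_force: [1.2, -0.8, -0.0]
opening: 1.003
grip_force: 0.0
```

Run:
```python
from h import *
a=cam("scene");b=cam("side")
i1=crop(a,265,85,90,150,4);i2=crop(b,300,110,90,150,4)
cv2.imwrite("pics/c4.png",np.hstack([i1,i2]))
go(.5125,-.0172,.24,10.4)
```

```text
turn [0.01 0.   0.01] shift [ 2.26 -0.03  0.37] | pos [ 0.5235 -0.0726  0.2492] open 0.999 F [0.4 0.1 0.2] t 19.6
```

View pics/c4.png

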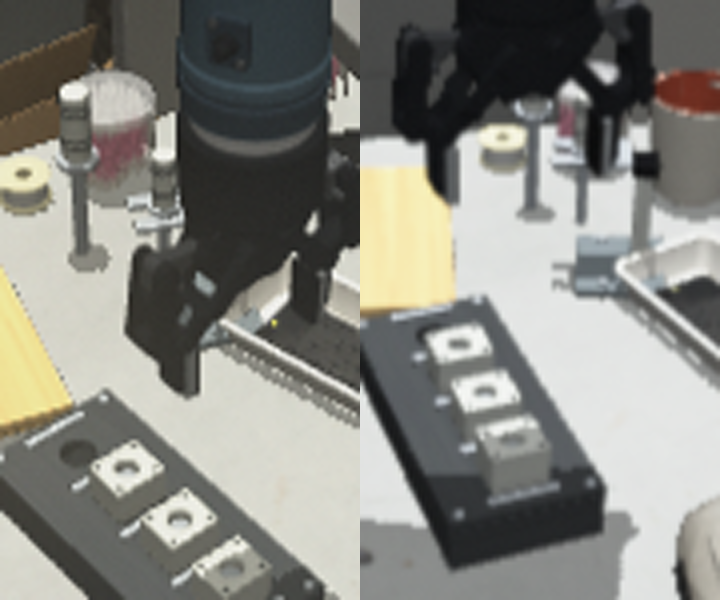

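Blocks sit flat on stations 1–3 between the ribs. The small drift's cap is at about scene (306,123) and its collar at about (305.5,135). In the earlier side view the cap is at (356.6,135).

Run:
```python
from h import *
a=cam("scene");b=cam("side")
print(onz(a,(305.75,123),.165),onz(b,(356.6,135.5),.165),two(a,(305.75,123),b,(356.6,135.5)))
print(onz(a,(305.5,135.5),.118),onz(b,(356.4,148),.118))
```

```text
[0.63036171 0.21509651 0.165     ] [0.62924909 0.20276591 0.165     ] (array([0.63655119, 0.22823265, 0.15226293]), np.float64(0.0027599296415203047))
[0.62978968 0.21629754 0.118     ] [0.63201948 0.20788464 0.118     ]
```

>>> jog_arm:
  rows:
    - [[0, 0, 0], [1, 0, 0], 0]
    - [[0, 0, 0], [1, 0, 0], 0]
    - [[0, 0, 0], [1, 0, 0], 0]
    - [[0, 0, 0], [0.87, 0.77, 0], 0]
    - [[0, 0, 0], [0.87, 0.77, 0], 0]
    - [[0, 0, 0], [0.87, 0.77, 0], 0]
    - [[0, 0, 0], [0.87, 0.77, 0], 0]
    - [[0, 0, 0], [0.87, 0.77, 0], 0]
    - [[0, 0, 0], [0.87, 0.77, 0], 0]
    - [[0, 0, 0], [0, 0, 0], 0]
    - [[0, 0, 0], [0, 0, 0], 0]

```text
t: 20.85
tool_pos: [0.5986, 0.1506, 0.2473]
tcp_rot: [-0.001, 0.639, 0.769, -0.001]
contact_force: [-0.5, -0.4, -0.4]
opening: 1.003
grip_force: 0.0
```

Run:
```python
from h import *
w=cam("wrist");cv2.imwrite("pics/w7.png",w["color"][:,:,::-1])
print(proj(w,np.array([.63,.212,.165])),proj(w,np.array([.63,.212,.115])))
go(.6,.15,.24,10.4)
```

```text
[389.59262233 115.16066368] [378.2690779  112.37053584]
turn [-0.02  0.    0.01] shift [-0.01  0.06  0.31] | pos [0.5985 0.15   0.2478] open 0.998 F [-0.1  0.   1.4] t 20.9
```

View pics/w7.png

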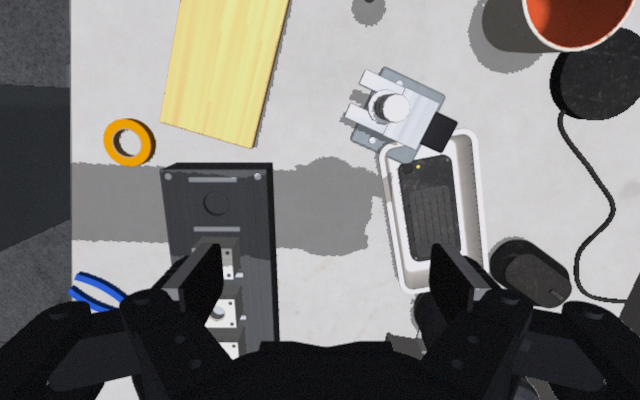

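The wrist view shows the small drift's cap at (397,107), the fork prongs opening to image left with tips near (366,79) and (350,113), the post at (438,131) and the shelf at (225,65). An enlarged crop will give exact points.

Run:
```python
from h import *
w=cam("wrist")
cv2.imwrite("pics/c5.png",crop(w,330,55,140,115,5.2))
print(bore(w,.165,(360,70,70,70),(9,20)))
for n,u,z in(("tip1",(366,79),.115),("tip2",(350,113),.115),("cap",(397,107),.165),("post",(438,131),.115)):print(n,onz(w,u,z).round(4))
hsv=cv2.cvtColor(w["color"],cv2.COLOR_RGB2HSV)
y=cv2.inRange(hsv,(15,50,150),(35,255,255))
k=max(cv2.findContours(y,0,1)[0],key=cv2.contourArea)
ap=cv2.approxPolyDP(k,4,True)[:,0];print([(p.tolist(),onz(w,p,.024)[:2].round(4).tolist()) for p in ap])
```

```text
(array([390.75, 102.25]), np.float32(19.05), array([0.62898911, 0.21928562, 0.165     ]))
tip1 [0.6155 0.2338 0.115 ]
tip2 [0.6086 0.2069 0.115 ]
cap [0.6335 0.2172 0.165 ]
post [0.6795 0.2059 0.115 ]
[([180, 0], [0.4341, 0.2787]), ([160, 121], [0.4219, 0.1609]), ([251, 147], [0.5187, 0.1512]), ([287, 0], [0.5348, 0.2972])]
```

View pics/c5.png

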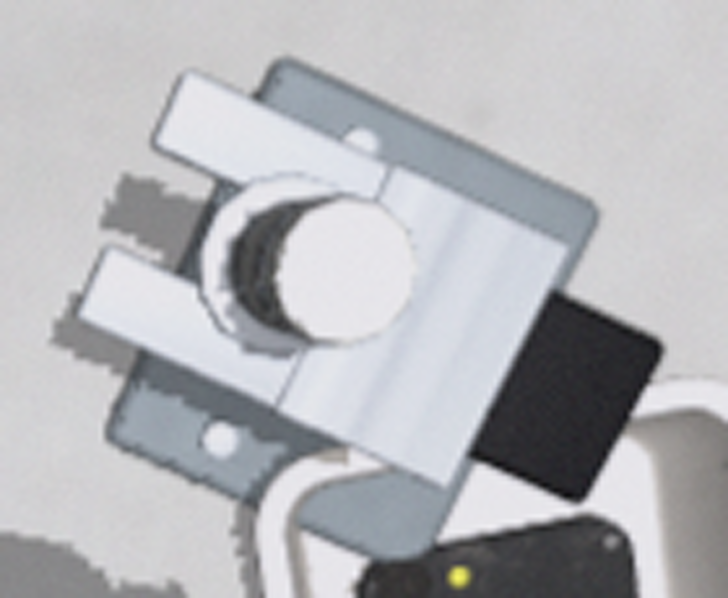

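Run:
```python
from h import *
w=cam("wrist")
f=lambda x,y,z:onz(w,(330+x/5.2,55+y/5.2),z)
P=[f(188,70,.115),f(78,318,.115),f(572,245,.115),f(447,487,.115)]
m0=(P[0]+P[1])/2;m1=(P[2]+P[3])/2;d=(m1-m0);print("len",np.linalg.norm(d),"width",np.linalg.norm(P[0]-P[1]),"deg",np.degrees(np.arctan2(d[1],d[0])))
d/=np.linalg.norm(d);print("seat from tips",m0+.025*d)
print("cap",f(345,270,.165),"collar",f(289,264,.120))
```

```text
len 0.0626527423460531 width 0.03843405886249718 deg -13.116053150789154
seat from tips [0.63418367 0.21658745 0.115     ]
cap [0.63335942 0.21680352 0.165     ] collar [0.63397231 0.21688579 0.12      ]
```

>>> jog_arm:
  rows:
    - [[0, 0, 0.86], [0, 0, 0], 0]
    - [[0, 0, 0.86], [0, 0, 0], 0]
    - [[0, 0, 0.86], [0, 0, 0], 0]
    - [[0, 0, 0.84], [0, 0, 0], 0]
    - [[0, 0, 0], [0.73, 0.2, 0], 0]
    - [[0, 0, 0], [0.73, 0.2, 0], 0]
    - [[0, 0, 0], [0.73, 0.2, 0], 0]
    - [[0, 0, 0], [0.73, 0.18, 0], 0]
    - [[0, 0, 0], [0, 0, 0.5], 0]
    - [[0, 0, 0], [0, 0, 0], 0]
    - [[0, 0, 0], [0, 0, 0], 0]

```text
t: 22.1
tool_pos: [0.6343, 0.2162, 0.2366]
tcp_rot: [-0.0, 0.783, 0.622, -0.001]
contact_force: [-0.0, 0.3, -0.0]
opening: 0.999
grip_force: 0.0
```

Run:
```python
from h import *
w=cam("wrist")
print(bore(w,.165,(270,130,120,130),(9,24)),proj(w,np.array([.634,.2168,.165])))
go(.634,.2168,.129,-13.1)
```

```text
(array([293.25, 180.25]), np.float32(23.099998), array([0.61950266, 0.23544135, 0.165     ])) [322.16818558 202.62885657]
turn [-0.  0. -0.] shift [ 0.02 -0.03  4.32] | pos [0.6346 0.2163 0.2371] open 1.0 F [ 0.7 -0.3 -0.5] t 22.1
```

>>> jog_arm:
  rows:
    - [[0, 0, 0], [0.02, -0.02, 0.9], 0]
    - [[0, 0, 0], [0, 0, 0.9], 0]
    - [[0, 0, 0], [0, 0, 0.9], 0]
    - [[0, 0, 0], [0, 0, 0.9], 0]
    - [[0, 0, 0], [0, 0, 0.7], 0]
    - [[0, 0, 0], [0, 0, 0], 0]
    - [[0, 0, 0], [0, 0, 0], 1]
    - [[0, 0, 0], [0, 0, 0], 1]
    - [[0, 0, 0], [0, 0, 0], 1]
    - [[0, 0, 0], [0, 0, 0], 1]
    - [[0, 0, 0], [0, 0, 0], 1]
    - [[0, 0, 0], [0, 0, 0], 1]

```text
t: 23.35
tool_pos: [0.6349, 0.2179, 0.1296]
tcp_rot: [0.0, 0.783, 0.622, 0.0]
contact_force: [-0.6, 0.3, 0.9]
opening: 0.189
grip_force: 58.4
```

>>> jog_arm:
  rows:
    - [[0, 0, 0], [0, 0, 0], 1]
    - [[0, 0, 0], [0, 0, 0], 1]
    - [[0, 0, 0], [0, 0, 0], 1]

```text
t: 23.65
tool_pos: [0.6348, 0.2179, 0.1293]
tcp_rot: [0.0, 0.783, 0.622, 0.0]
contact_force: [0.2, 1.5, 1.6]
opening: 0.189
grip_force: 58.4
```

Run:
```python
from h import *
go(.634,.2168,.129,-13.1)
a=cam("scene");b=cam("side");w=cam("wrist")
cv2.imwrite("pics/c6.png",np.vstack([np.hstack([crop(a,260,80,90,70,4),crop(b,315,100,90,70,4)]),cv2.resize(crop(w,170,60,300,240,1),(720,300))]))
```

```text
turn [ 0.01 -0.    0.01] shift [-0.05 -0.02  0.01] | pos [0.6348 0.2179 0.1293] open 0.189 F [0.2 1.5 1.6] t 23.6
```

View pics/c6.png

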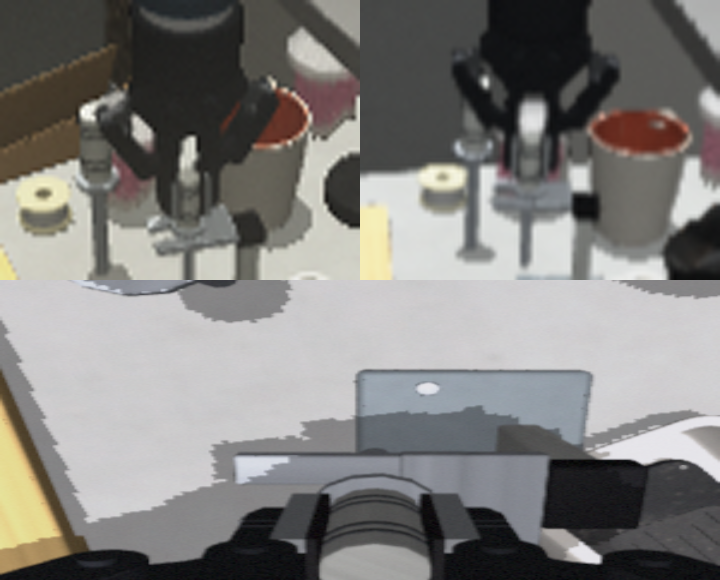

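The small drift is gripped by its handle; the larger one stands apart at left. Lifting it and drawing it out of the fork.

>>> jog_arm:
  rows:
    - [[0, 0, 0], [0, 0, -0.2], 1]
    - [[0, 0, 0], [0, 0, -0.2], 1]
    - [[0, 0, 0], [0, 0, 0], 1]
    - [[0, 0, 0], [0, -0.5, 0], 1]
    - [[0, 0, 0], [0, -0.6, 0], 1]
    - [[0, 0, 0], [0, -0.7, 0], 1]
    - [[0, 0, 0], [0, -0.8, 0], 1]
    - [[0, 0, 0], [0, 0, -1], 1]
    - [[0, 0, 0], [0, 0, -1], 1]
    - [[0, 0, 0], [0, 0, -1], 1]
    - [[0, 0, 0], [0, 0, -1], 1]
    - [[0, 0, 0], [0, 0, 0], 1]

```text
t: 25.0
tool_pos: [0.5731, 0.233, 0.243]
tcp_rot: [0.001, 0.783, 0.622, 0.003]
contact_force: [0.4, 0.8, -0.9]
opening: 0.197
grip_force: 58.6
```

Run:
```python
from h import *
a=cam("scene");b=cam("side")
print("eyepieces",two(a,(397,172),b,(404,158)),two(a,(431,193),b,(430,183)))
go(.5287,-.1047,.25,10.4)
```

```text
eyepieces (array([ 0.63263193, -0.18315652,  0.31187395]), np.float64(0.005863065323200792)) (array([ 0.66243963, -0.25842996,  0.30041777]), np.float64(0.0015873246470274446))
turn [ 0.01 -0.   -3.41] shift [-12.96  -4.12  -0.44] | pos [0.5715 0.2325 0.239 ] open 0.192 F [-0.6 -0.2 -1.4] t 25.1
```

>>> jog_arm:
  rows:
    - [[0, 0, -0.86], [0, 0, 0], 1]
    - [[0, 0, -0.85], [0, 0, 0], 1]
    - [[0, 0, -0.85], [0, 0, 0], 1]
    - [[0, 0, -0.85], [0, 0, -0.4], 1]
    - [[0, 0, 0], [-1, -0.32, 0], 1]
    - [[0, 0, 0], [-1, -0.32, 0], 1]
    - [[0, 0, 0], [-1, -0.32, 0], 1]
    - [[0, 0, 0], [-1, -0.32, 0], 1]
    - [[0, 0, 0], [-1, -0.32, 0], 1]
    - [[0, 0, 0], [-1, -0.32, 0], 1]

```text
t: 26.1
tool_pos: [0.5496, 0.0752, 0.2468]
tcp_rot: [-0.001, 0.64, 0.768, -0.001]
contact_force: [-0.3, -0.4, -2.0]
opening: 0.191
grip_force: 58.8
```

>>> jog_arm:
  rows:
    - [[0, 0, 0], [-1, -0.32, 0], 1]
    - [[0, 0, 0], [-1, -0.32, 0], 1]
    - [[0, 0, 0], [-1, -0.32, 0], 1]
    - [[0, 0, 0], [-1, -0.32, 0], 1]
    - [[0, 0, 0], [-1, -0.32, 0], 1]
    - [[0, 0, 0], [-1, -0.32, 0], 1]
    - [[0, 0, 0], [-1, -0.32, 0], 1]
    - [[0, 0, 0], [0, 0, 0], 1]
    - [[0, 0, 0], [0, 0, 0], 1]

```text
t: 27.0
tool_pos: [0.5265, -0.1059, 0.2474]
tcp_rot: [-0.001, 0.641, 0.768, -0.0]
contact_force: [-1.5, 0.5, -1.2]
opening: 0.195
grip_force: 58.8
```

Run:
```python
from h import *
w=cam("wrist");cv2.imwrite("pics/w8.png",w["color"][:,:,::-1])
for i,p in enumerate([(.5027,.0358),(.5125,-.0172),(.5223,-.0703)]):
    print(i+1,proj(w,np.array([*p,.072])).round(1))
go(.5287,-.1047,.25,10.4)
```

```text
1 [326.6   1.2]
2 [326.8  69.7]
3 [326.9 132.3]
turn [-0.02 -0.01 -0.  ] shift [ 0.01  0.08 -0.09] | pos [ 0.5267 -0.1054  0.2477] open 0.196 F [ 0.7  0.2 -1.5] t 27.1
```

View pics/w8.png

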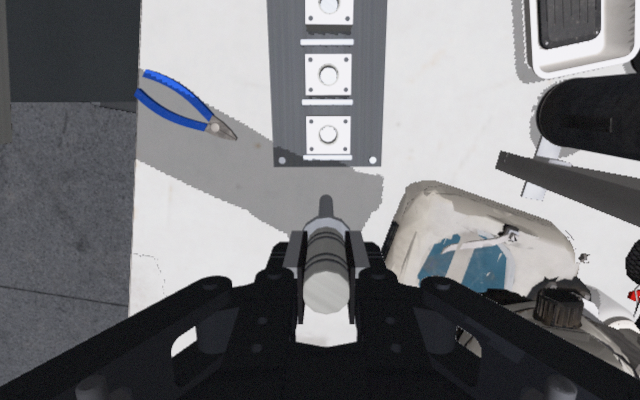

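The view shows blocks on stations 3, 2 and 1 at (328,134), (328,75) and (329,6), each with a dowel, and the drift tip at (326,198).

Run:
```python
from h import *
w=cam("wrist");o,p,R=state()
for th in(190,225): whites(w,.072,th,(295,0,70,160),300)
for u in[(328,134.5),(328.5,75)]: print(onz(w,u,.072).round(4))
for b in[(305,110,46,46),(305,50,46,46)]: print(bore(w,.072,b,(6,13)))
tip=p+R[:,2]*.0843;print("tip pred",tip.round(4),proj(w,tip).round(1),"handle top",proj(w,p-R[:,2]*.0357).round(1))
g=cv2.cvtColor(w["color"],cv2.COLOR_RGB2GRAY)
print(g[190:216:4,310:346].tolist())
```

```text
190 (306, 117, 44, 37) [523.6 -72.3] [39.8 32.6] 10.4
190 (305, 55, 46, 41) [514.2 -21.1] [39.9 33.3] 10.3
190 (305, 0, 48, 25) [505.9  28.5] [39.7 18.3] 10.3
225 (306, 117, 44, 37) [523.5 -72.3] [39.4 32.6] 10.4
225 (305, 55, 46, 40) [514.  -20.7] [39.4 32.4] 10.3
225 (305, 0, 48, 25) [505.8  28.5] [39.5 18.3] 10.3
[ 0.5239 -0.0716  0.072 ]
[ 0.515  -0.0207  0.072 ]
(array([326.75, 134.75]), np.float32(7.2), array([ 0.52284661, -0.07198815,  0.072     ]))
(array([328.25,  74.75]), np.float32(10.05), array([ 0.51474844, -0.02054796,  0.072     ]))
tip pred [ 0.5268 -0.105   0.1637] [323.8 196.8] handle top [321.7 291.1]
[[147, 147, 148, 148, 148, 148, 146, 148, 149, 147, 148, 146, 147, 148, 148, 150, 150, 149, 148, 147, 148, 150, 148, 150, 149, 151, 151, 147, 150, 148, 150, 150, 149, 152, 152, 147], [149, 147, 148, 149, 148, 148, 147, 148, 148, 149, 147, 147, 146, 136, 128, 116, 114, 116, 131, 146, 148, 149, 147, 148, 146, 148, 149, 150, 150, 149, 148, 149, 148, 148, 148, 147], [149, 147, 149, 149, 148, 148, 149, 149, 150, 141, 98, 72, 79, 79, 78, 79, 79, 77, 78, 76, 76, 85, 136, 150, 148, 150, 150, 151, 149, 148, 150, 148, 149, 146, 147, 149], [145, 147, 147, 145, 147, 147, 149, 149, 150, 107, 75, 75, 76, 75, 77, 77, 77, 79, 79, 79, 77, 77, 102, 139, 150, 149, 149, 149, 150, 151, 149, 149, 150, 149, 149, 149], [149, 147, 149, 148, 148, 149, 148, 149, 141, 99, 74, 76, 76, 75, 76, 80, 79, 78, 79, 79, 75, 73, 79, 132, 148, 149, 147, 149, 147, 147, 149, 148, 148, 149, 150, 150], [147, 146, 146, 146, 149, 149, 146, 147, 128, 89, 74, 75, 77, 74, 77, 78, 81, 81, 77, 78, 78, 77, 73, 122, 144, 147, 147, 150, 147, 148, 148, 149, 149, 148, 149, 151], [145, 146, 146, 147, 147, 148, 148, 147, 108, 79, 75, 77, 78, 77, 74, 78, 78, 79, 79, 80, 79, 77, 74, 105, 140, 147, 150, 148, 147, 148, 149, 146, 148, 149, 149, 147]]
```

>>> jog_arm:
  rows:
    - [[0, 0, 0], [0.7, 0.03, 0], 1]
    - [[0, 0, 0], [0.7, 0.03, 0], 1]
    - [[0, 0, 0], [0, 0, 0.8], 1]
    - [[0, 0, 0], [0, 0, 0.8], 1]
    - [[0, 0, 0], [0, 0, 0.8], 1]
    - [[0, 0, 0], [0, 0, 0.8], 1]
    - [[0, 0, 0], [0, 0, 0], 1]
    - [[0, 0, 0], [0, 0, 0], 1]

```text
t: 27.9
tool_pos: [0.5222, -0.0699, 0.1692]
tcp_rot: [-0.001, 0.64, 0.769, -0.0]
contact_force: [-0.3, -0.1, -0.7]
opening: 0.192
grip_force: 58.8
```

Run:
```python
from h import *
go(.5218,-.0707,.1243,10.4)
a=cam("scene");b=cam("side")
cv2.imwrite("pics/c7.png",np.hstack([crop(a,285,185,65,75,6),crop(b,310,170,65,75,6)]))
```

```text
turn [-0.01 -0.01  0.01] shift [-0.03 -0.02  1.8 ] | pos [ 0.5222 -0.0699  0.1692] open 0.192 F [-0.3 -0.1 -0.7] t 27.9
```

View pics/c7.png

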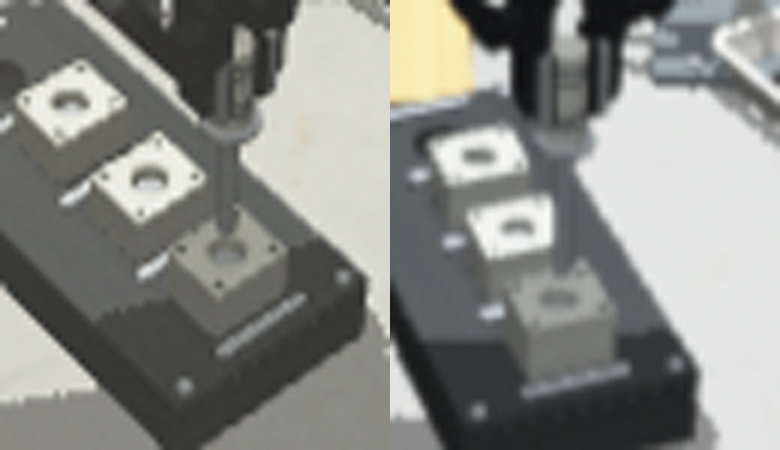

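The tip hangs over the bore of the station‑3 block, aligned in both views. Pushing.

>>> jog_arm:
  rows:
    - [[0, 0, 0], [-0.03, -0.02, 0.4], 1]
    - [[0, 0, 0], [0, 0, 0.4], 1]
    - [[0, 0, 0], [0, 0, 0.15], 1]
    - [[0, 0, 0], [0, 0, 0.15], 1]
    - [[0, 0, 0], [0, 0, 0.15], 1]
    - [[0, 0, 0], [0, 0, 0], 1]

```text
t: 28.6
tool_pos: [0.5224, -0.0722, 0.1379]
tcp_rot: [0.0, 0.64, 0.768, 0.0]
contact_force: [0.2, -0.4, -1.3]
opening: 0.191
grip_force: 58.7
```

>>> jog_arm:
  rows:
    - [[0, 0, 0], [0, 0, 0.15], 1]
    - [[0, 0, 0], [0, 0, 0.15], 1]
    - [[0, 0, 0], [0, 0, 0.15], 1]
    - [[0, 0, 0], [0, 0, 0.15], 1]
    - [[0, 0, 0], [0, 0, 0.15], 1]
    - [[0, 0, 0], [0, 0, 0.1], 1]
    - [[0, 0, 0], [0, 0, 0], 1]
    - [[0, 0, 0], [0, 0, 0], 1]

```text
t: 29.4
tool_pos: [0.5223, -0.0721, 0.1165]
tcp_rot: [-0.0, 0.64, 0.768, -0.0]
contact_force: [0.0, 0.0, -1.3]
opening: 0.194
grip_force: 58.7
```

>>> jog_arm:
  rows:
    - [[0, 0, 0], [0, 0, -0.5], 1]
    - [[0, 0, 0], [0, 0, -0.8], 1]
    - [[0, 0, 0], [0, 0, -0.8], 1]
    - [[0, 0, 0], [0, 0, 0], 1]
    - [[0, 0, 0], [0.7, 0, 0], 1]
    - [[0, 0, 0], [0.7, 0, 0], 1]
    - [[0, 0, 0], [0.74, 0, 0], 1]
    - [[0, 0, 0], [0, 0, 0], 1]
    - [[0, 0, 0], [0, 0, 0], 1]

```text
t: 30.3
tool_pos: [0.5124, -0.0195, 0.1684]
tcp_rot: [-0.0, 0.64, 0.768, -0.0]
contact_force: [0.5, 0.3, -1.0]
opening: 0.195
grip_force: 58.7
```

Run:
```python
from h import *
go(.5128,-.0195,.1193,10.4)
a=cam("scene");b=cam("side")
cv2.imwrite("pics/c8.png",np.hstack([crop(a,285,185,65,75,6),crop(b,310,170,65,75,6)]))
```

```text
turn [-0.01  0.    0.  ] shift [-0.    0.02  1.97] | pos [ 0.5124 -0.0195  0.1684] open 0.195 F [ 0.5  0.3 -1. ] t 30.3
```

View pics/c8.png

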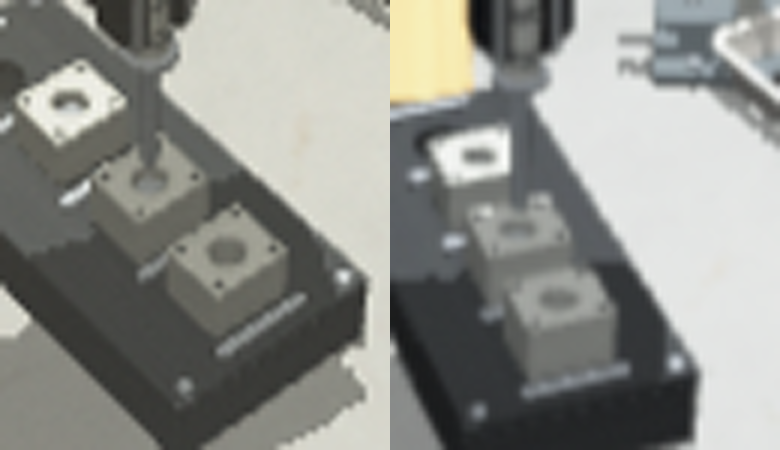

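Station 3's bore is now dark, so its dowel is out. The drift stands over station 2's bore. I've also gone over the picture limit, so from here I'll check by numbers only.

>>> jog_arm:
  rows:
    - [[0, 0, 0], [0, 0.02, 0.4], 1]
    - [[0, 0, 0], [0, 0, 0.4], 1]
    - [[0, 0, 0], [0, 0, 0.15], 1]
    - [[0, 0, 0], [0, 0, 0.15], 1]
    - [[0, 0, 0], [0, 0, 0.15], 1]
    - [[0, 0, 0], [0, 0, 0.15], 1]

```text
t: 31.0
tool_pos: [0.5132, -0.0197, 0.135]
tcp_rot: [0.0, 0.64, 0.768, 0.0]
contact_force: [-2.9, -0.1, 9.1]
opening: 0.197
grip_force: 59.9
```

>>> jog_arm:
  rows:
    - [[0, 0, 0], [0, 0, 0.15], 1]
    - [[0, 0, 0], [0, 0, 0.15], 1]
    - [[0, 0, 0], [0, 0, 0.15], 1]
    - [[0, 0, 0], [0, 0, 0.15], 1]
    - [[0, 0, 0], [0, 0, 0.15], 1]
    - [[0, 0, 0], [0, 0, 0], 1]
    - [[0, 0, 0], [0, 0, 0], 1]

```text
t: 31.7
tool_pos: [0.513, -0.0193, 0.1151]
tcp_rot: [-0.0, 0.64, 0.768, -0.0]
contact_force: [0.0, 0.4, -1.4]
opening: 0.193
grip_force: 58.8
```

>>> jog_arm:
  rows:
    - [[0, 0, 0], [0, 0, -0.5], 1]
    - [[0, 0, 0], [0, 0, -0.8], 1]
    - [[0, 0, 0], [0, 0, -0.8], 1]
    - [[0, 0, 0], [0, 0, 0], 1]
    - [[0, 0, 0], [0.7, 0, 0], 1]
    - [[0, 0, 0], [0.7, 0, 0], 1]
    - [[0, 0, 0], [0.88, 0, 0], 1]
    - [[0, 0, 0], [0, 0, 0], 1]
    - [[0, 0, 0], [0, 0, 0], 1]

```text
t: 32.6
tool_pos: [0.5026, 0.0367, 0.1671]
tcp_rot: [-0.0, 0.64, 0.768, -0.0]
contact_force: [-0.5, -0.1, -1.4]
opening: 0.191
grip_force: 58.8
```

Run:
```python
from h import *
a=cam("scene");b=cam("side");go(.5027,.0366,.1193,10.4)
for r,nm in((a,"a"),(b,"b")):
  g=cv2.cvtColor(r["color"],cv2.COLOR_RGB2GRAY)
  for p in[(.5027,.0366),(.5128,-.0195),(.5218,-.0707)]:
    u=proj(r,np.array([*p,.068])).round().astype(int);print(nm,u,np.median(g[u[1]-1:u[1]+3,u[0]-2:u[0]+3]),g[u[1]-8:u[1]+9,u[0]].tolist())
```

```text
turn [-0.    0.   -0.01] shift [ 0.02 -0.    1.92] | pos [0.5029 0.0361 0.1674] open 0.192 F [-0.  -0.5 -0.9] t 32.7
a [296 202] 124.5 [96, 95, 96, 95, 96, 95, 96, 105, 123, 132, 148, 155, 157, 145, 110, 102, 102]
a [310 214] 107.5 [70, 102, 127, 148, 157, 157, 138, 113, 108, 107, 109, 139, 152, 157, 136, 106, 102]
a [322 226] 107.5 [71, 70, 140, 154, 154, 162, 139, 113, 107, 108, 109, 193, 229, 233, 215, 181, 121]
b [324 197] 140.0 [96, 97, 98, 105, 123, 135, 117, 121, 140, 157, 144, 117, 115, 115, 116, 122, 121]
b [331 208] 127.0 [115, 116, 119, 136, 157, 158, 144, 119, 116, 132, 153, 148, 122, 114, 114, 116, 125]
b [337 220] 179.0 [115, 117, 125, 145, 159, 155, 132, 116, 123, 179, 231, 229, 174, 120, 114, 114, 115]
```

>>> jog_arm:
  rows:
    - [[0, 0, 0], [0.02, 0, 0.4], 1]
    - [[0, 0, 0], [0, 0, 0.4], 1]
    - [[0, 0, 0], [0, 0, 0.15], 1]
    - [[0, 0, 0], [0, 0, 0.15], 1]
    - [[0, 0, 0], [0, 0, 0.15], 1]
    - [[0, 0, 0], [0, 0, 0.15], 1]

```text
t: 33.3
tool_pos: [0.503, 0.0366, 0.1335]
tcp_rot: [0.001, 0.64, 0.768, -0.0]
contact_force: [-2.0, 0.1, 3.1]
opening: 0.187
grip_force: 59.3
```

>>> jog_arm:
  rows:
    - [[0, 0, 0], [0, 0, 0.15], 1]
    - [[0, 0, 0], [0, 0, 0.15], 1]
    - [[0, 0, 0], [0, 0, 0.15], 1]
    - [[0, 0, 0], [0, 0, 0.15], 1]
    - [[0, 0, 0], [0, 0, 0.12], 1]
    - [[0, 0, 0], [0, 0, 0], 1]
    - [[0, 0, 0], [0, 0, 0], 1]

```text
t: 34.0
tool_pos: [0.5027, 0.0372, 0.1147]
tcp_rot: [-0.0, 0.64, 0.768, -0.0]
contact_force: [0.2, -0.9, -1.4]
opening: 0.193
grip_force: 58.8
```

>>> jog_arm:
  rows:
    - [[0, 0, 0], [0, 0, -0.5], 1]
    - [[0, 0, 0], [0, 0, -0.8], 1]
    - [[0, 0, 0], [0, 0, -0.8], 1]
    - [[0, 0, 0], [0, 0, -0.8], 1]
    - [[0, 0, 0], [0, 0, -0.8], 1]
    - [[0, 0, 0], [0, 0, -0.8], 1]
    - [[0, 0, 0], [0, 0, -0.6], 1]
    - [[0, 0, 0], [0, 0, 0], 1]
    - [[0, 0, 0], [0, 0, 0], 1]

```text
t: 34.9
tool_pos: [0.503, 0.0372, 0.2422]
tcp_rot: [0.0, 0.64, 0.768, 0.0]
contact_force: [-0.3, 0.6, -1.4]
opening: 0.197
grip_force: 58.7
```

Run:
```python
from h import *
a=cam("scene");b=cam("side");go(.5756,.2304,.24,-13.1)
for r,nm in((a,"a"),(b,"b")):
  g=cv2.cvtColor(r["color"],cv2.COLOR_RGB2GRAY)
  for p in[(.5027,.0366),(.5128,-.0195),(.5218,-.0707)]:
    u=proj(r,np.array([*p,.068])).round().astype(int);print(nm,u,g[u[1]-8:u[1]+9,u[0]].tolist())
```

```text
turn [-0.01 -0.    3.42] shift [8.19 1.11 0.05] | pos [0.5022 0.0372 0.2412] open 0.194 F [ 0.5  0.2 -2.4] t 35.0
a [296 202] [99, 101, 216, 230, 178, 161, 122, 108, 107, 108, 137, 152, 156, 145, 110, 101, 101]
a [310 214] [72, 102, 126, 148, 156, 157, 138, 113, 107, 107, 108, 139, 153, 156, 135, 107, 100]
a [322 226] [71, 70, 141, 154, 154, 159, 139, 113, 109, 107, 107, 192, 229, 232, 214, 180, 120]
b [324 197] [92, 98, 144, 211, 221, 161, 119, 116, 134, 157, 143, 117, 113, 113, 116, 122, 120]
b [331 208] [114, 116, 118, 135, 155, 158, 144, 118, 116, 131, 153, 146, 122, 113, 113, 115, 124]
b [337 220] [113, 115, 125, 144, 158, 154, 132, 115, 123, 178, 231, 228, 173, 120, 112, 114, 114]
```

>>> jog_arm:
  rows:
    - [[0, 0, 0.86], [0, 0, 0], 1]
    - [[0, 0, 0.86], [0, 0, 0], 1]
    - [[0, 0, 0.85], [0, 0, 0], 1]
    - [[0, 0, 0.85], [0, 0, 0], 1]
    - [[0, 0, 0], [0.9, 0.1, 0], 1]
    - [[0, 0, 0], [0.9, 0.1, 0], 1]
    - [[0, 0, 0], [0.9, 0.1, 0], 1]
    - [[0, 0, 0], [0.9, 0.1, 0], 1]
    - [[0, 0, 0], [0.9, 0.1, 0], 1]
    - [[0, 0, 0], [0.9, 0.1, 0], 1]
    - [[0, 0, 0], [0.9, 0.2, 0], 1]
    - [[0, 0, 0], [0.9, 0.2, 0], 1]

```text
t: 36.2
tool_pos: [0.5676, 0.2076, 0.2409]
tcp_rot: [-0.0, 0.783, 0.622, -0.001]
contact_force: [1.5, 0.9, -1.0]
opening: 0.191
grip_force: 58.8
```

>>> jog_arm:
  rows:
    - [[0, 0, 0], [0.9, 0.1, 0], 1]
    - [[0, 0, 0], [0, 0, 0.8], 1]
    - [[0, 0, 0], [0, 0, 0.8], 1]
    - [[0, 0, 0], [0, 0, 0.8], 1]
    - [[0, 0, 0], [0, 0, 0.8], 1]
    - [[0, 0, 0], [0, 0, 0.8], 1]
    - [[0, 0, 0], [0, 0, 0], 1]
    - [[0, 0, 0], [0, 0, 0], 1]

```text
t: 37.0
tool_pos: [0.5746, 0.2279, 0.1415]
tcp_rot: [-0.0, 0.783, 0.622, -0.001]
contact_force: [0.6, 0.1, -1.2]
opening: 0.194
grip_force: 58.8
```

Run:
```python
from h import *
w=cam("wrist");a=cam("scene");o,p,R=state();go(.634,.2168,.139,-13.1)
s=np.array([.634,.2168,.115]);print("stand axes rel mm:",(R.T@(s-p)*1000).round(1))
# drift tip/collar in scene and side: collar bright disc near its prediction
for n,r in(("scene",a),("side",cam("side"))):
  for h in(-.0843,-.0143,.0357): print(n,h,proj(r,p-R[:,2]*h).round(1))
cv2.imwrite("pics/c9.png",np.hstack([crop(a,265,90,80,80,5),crop(cam("side"),310,100,80,80,5)]))
```

```text
turn [ 0.01 -0.01 -0.  ] shift [0.08 2.36 0.17] | pos [0.5761 0.2283 0.1432] open 0.193 F [ 0.4 -1.  -0.8] t 37.1
stand axes rel mm: [ 1.9 58.9 28.3]
scene -0.0843 [288.4 153.8]
scene -0.0143 [287.5 136. ]
scene 0.0357 [286.8 122.3]
side -0.0843 [337.7 162. ]
side -0.0143 [338.  143.2]
side 0.0357 [338.2 128.9]
```

>>> jog_arm:
  rows:
    - [[0, 0, 0], [0.12, 0, 0.1], 1]
    - [[0, 0, 0], [0, 0.4, 0], 1]
    - [[0, 0, 0], [0, 0.5, 0], 1]
    - [[0, 0, 0], [0, 0.5, 0], 1]
    - [[0, 0, 0], [0, 0.4, 0], 1]
    - [[0, 0, 0], [0, 0.3, 0], 1]
    - [[0, 0, 0], [0, 0.27, 0], 1]
    - [[0, 0, 0], [0, 0, 0], 1]
    - [[0, 0, 0], [0, 0, 0], 1]

```text
t: 38.1
tool_pos: [0.6339, 0.2176, 0.1397]
tcp_rot: [-0.0, 0.783, 0.622, -0.0]
contact_force: [0.0, 0.1, -0.7]
opening: 0.192
grip_force: 59.0
```

Run:
```python
from h import *
go(.6346,.2177,.131,-13.1)
```

```text
turn [-0.  0. -0.] shift [0.01 0.03 0.35] | pos [0.6339 0.2176 0.1397] open 0.192 F [ 0.   0.1 -0.7] t 38.1
```

>>> jog_arm:
  rows:
    - [[0, 0, 0], [0.01, 0.03, 0.2], 1]
    - [[0, 0, 0], [0, 0, 0.14], 1]
    - [[0, 0, 0], [0, 0, 0.06], 1]
    - [[0, 0, 0], [0, 0, 0], 1]

```text
t: 38.5
tool_pos: [0.6343, 0.2178, 0.1298]
tcp_rot: [-0.0, 0.783, 0.622, -0.0]
contact_force: [-1.2, 0.5, 1.7]
opening: 0.193
grip_force: 59.1
```

>>> jog_arm:
  rows:
    - [[0, 0, 0], [0, 0, 0.06], 1]
    - [[0, 0, 0], [0, 0, 0.06], 1]
    - [[0, 0, 0], [0, 0, 0], 1]
    - [[0, 0, 0], [0, 0, 0], 1]

```text
t: 38.9
tool_pos: [0.6346, 0.2178, 0.1271]
tcp_rot: [-0.0, 0.783, 0.622, 0.0]
contact_force: [-1.7, 0.5, 2.9]
opening: 0.192
grip_force: 59.1
```

>>> jog_arm:
  rows:
    - [[0, 0, 0], [0, 0, 0.06], 1]
    - [[0, 0, 0], [0, 0, 0.06], 1]
    - [[0, 0, 0], [0, 0, 0], 1]
    - [[0, 0, 0], [0, 0, 0], 1]

```text
t: 39.3
tool_pos: [0.6348, 0.2177, 0.124]
tcp_rot: [0.0, 0.783, 0.622, 0.0]
contact_force: [-1.9, 1.0, 4.6]
opening: 0.197
grip_force: 59.3
```

>>> jog_arm:
  rows:
    - [[0, 0, 0], [0, 0, 0], 1]
    - [[0, 0, 0], [0, 0, -0.08], 1]
    - [[0, 0, 0], [0, 0, -0.08], 1]
    - [[0, 0, 0], [0, 0, -0.06], 1]
    - [[0, 0, 0], [0, 0, 0], 1]
    - [[0, 0, 0], [0, 0, 0], 0]
    - [[0, 0, 0], [0, 0, 0], 0]
    - [[0, 0, 0], [0, 0, 0], 0]
    - [[0, 0, 0], [0, 0, 0], 0]
    - [[0, 0, 0], [0, 0, 0], 0]
    - [[0, 0, 0], [0, 0, 0], 0]

```text
t: 40.4
tool_pos: [0.6347, 0.2176, 0.1293]
tcp_rot: [0.0, 0.783, 0.622, -0.0]
contact_force: [-0.6, 0.2, -0.1]
opening: 1.003
grip_force: 0.0
```

>>> jog_arm:
  rows:
    - [[0, 0, 0], [0, 0, -0.4], 0]
    - [[0, 0, 0], [0, 0, -0.8], 0]
    - [[0, 0, 0], [0, 0, -0.8], 0]
    - [[0, 0, 0], [0, 0, -1], 0]
    - [[0, 0, 0], [0, 0, -1], 0]
    - [[0, 0, 0], [0, 0, -0.6], 0]
    - [[0, 0, 0], [-0.9, -0.3, 0], 0]
    - [[0, 0, 0], [-0.9, -0.3, 0], 0]
    - [[0, 0, 0], [-0.9, -0.3, 0], 0]
    - [[0, 0, 0], [0, 0, 0], 0]
    - [[0, 0, 0], [0, 0, 0], 0]

```text
t: 41.5
tool_pos: [0.5977, 0.157, 0.2453]
tcp_rot: [0.0, 0.784, 0.621, 0.001]
contact_force: [0.6, 0.2, -0.9]
opening: 1.0
grip_force: 0.0
```

Run:
```python
from h import *
w=cam("wrist");a=cam("scene");b=cam("side")
g=cv2.cvtColor(w["color"],cv2.COLOR_RGB2GRAY)
for p,r in(((.634,.2168,.165),9),((.634,.2168,.12),13)):
  u=proj(w,np.array(p)).round(1);print("pred",u)
  d=np.linalg.norm((w["extrinsics"]@[*p,1])[:3]);R=int(345*r/1000/d);x,y=int(u[0]),int(u[1]);y0=max(y-30,0)
  c=cv2.HoughCircles(cv2.medianBlur(g[y0:y+30,x-35:x+35],3),cv2.HOUGH_GRADIENT,1.2,20,param1=80,param2=12,minRadius=R-2,maxRadius=R+3)
  print(R,None if c is None else (c[0][:3]+[x-35,y0,0]).tolist())
whites(a,.03,215,(275,265,110,100));whites(b,.03,228,(275,265,110,100))
whites(a,.072,215,(280,180,60,70));whites(b,.072,222,(310,170,65,75))
go(.5027,.0366,.15,10.4)
```

```text
pred [357.4  97.2]
13 [[361.0, 96.4000015258789, 12.680000305175781]]
pred [352.   97.7]
16 [[358.4000015258789, 95.20000076293945, 15.680000305175781]]
215 (359, 327, 23, 21) [ 473.8 -366.6] [39.7 33.5] 3.3
228 (331, 321, 21, 16) [ 475.3 -365.3] [38.7 32.4] 2.0
222 (352, 207, 23, 38) [ 582.5 -100.1] [145.7  58.6] 75.4
222 (310, 170, 14, 16) [493.  131.6] [82. 39.] 83.2
turn [ 0.01 -0.   -3.42] shift [-4.08 -4.63  3.78] | pos [0.598  0.1578 0.2446] open 1.0 F [-0.5  0.2 -0.8] t 41.6
```

>>> jog_arm:
  rows:
    - [[0, 0, -0.86], [0, 0, 0], 0]
    - [[0, 0, -0.86], [0, 0, 0], 0]
    - [[0, 0, -0.85], [0, 0, 0], 0]
    - [[0, 0, -0.85], [0, 0, 0], 0]
    - [[0, 0, 0], [-0.82, -0.93, 0], 0]
    - [[0, 0, 0], [-0.82, -0.93, 0], 0]
    - [[0, 0, 0], [-0.82, -0.93, 0.5], 0]
    - [[0, 0, 0], [-0.82, -0.92, 0.9], 0]
    - [[0, 0, 0], [-0.8, -0.92, 0.9], 0]
    - [[0, 0, 0], [0, 0, 0.9], 0]
    - [[0, 0, 0], [0, 0, 0.9], 0]

```text
t: 42.75
tool_pos: [0.5021, 0.0357, 0.1413]
tcp_rot: [0.0, 0.64, 0.768, 0.0]
contact_force: [0.4, -0.1, -1.0]
opening: 1.005
grip_force: 0.0
```

Run:
```python
from h import *
go(.5027,.0366,.048,10.4)
a=cam("scene");b=cam("side")
print("decoy base",onz(a,(287,149.5),.003),onz(b,(343.7,163),.003),"top",two(a,(283.7,107.5),b,(343.4,120.5)))
for r in(a,b):
    y=cv2.inRange(cv2.cvtColor(r["color"],cv2.COLOR_RGB2HSV),(15,60,150),(35,255,255));y[:120]=0;y[220:]=0;y[:,350:]=0
    k=max(cv2.findContours(y,0,1)[0],key=cv2.contourArea)
    print(cv2.minAreaRect(np.array([onz(r,p[0],.024)[:2] for p in k]).astype(np.float32)*1000))
```

```text
turn [ 0.01  0.   -0.01] shift [0.03 0.03 3.73] | pos [0.5021 0.0357 0.1413] open 1.005 F [ 0.4 -0.1 -1. ] t 42.8
decoy base [0.60816822 0.30532906 0.003     ] [0.61330128 0.30737078 0.003     ] top (array([0.60893357, 0.31366903, 0.16415111]), np.float64(0.0006846400548968685))
((477.28314208984375, 260.26116943359375), (221.1551055908203, 98.9991683959961), 83.46348571777344)
((480.09674072265625, 261.30950927734375), (219.9488983154297, 98.67488098144531), 83.7386474609375)
```

>>> jog_arm:
  rows:
    - [[0, 0, 0], [0.03, 0.03, 0.9], 0]
    - [[0, 0, 0], [0, 0, 0.9], 0]
    - [[0, 0, 0], [0, 0, 0.9], 0]
    - [[0, 0, 0], [0, 0, 0.8], 0]
    - [[0, 0, 0], [0, 0, 0.23], 0]
    - [[0, 0, 0], [0, 0, 0], 1]
    - [[0, 0, 0], [0, 0, 0], 1]
    - [[0, 0, 0], [0, 0, 0], 1]
    - [[0, 0, 0], [0, 0, 0], 1]
    - [[0, 0, 0], [0, 0, 0], 1]
    - [[0, 0, 0], [0, 0, 0], 1]

```text
t: 43.95
tool_pos: [0.5041, 0.0367, 0.0501]
tcp_rot: [0.001, 0.64, 0.768, 0.001]
contact_force: [-0.4, 0.3, 7.0]
opening: 0.454
grip_force: 61.4
```

>>> jog_arm:
  rows:
    - [[0, 0, 0], [0, 0, -0.5], 1]
    - [[0, 0, 0], [0, 0, -0.9], 1]
    - [[0, 0, 0.8], [0, 0, -0.9], 1]
    - [[0, 0, 0.8], [0, 0, -0.9], 1]
    - [[0, 0, 0.81], [0, 0, 0], 1]
    - [[0, 0, 0], [0.96, -0.16, 0], 1]
    - [[0, 0, 0], [0.96, -0.16, 0], 1]
    - [[0, 0, 0], [0.96, -0.16, 0], 1]
    - [[0, 0, 0], [0.96, -0.16, 0], 1]
    - [[0, 0, 0], [0.96, -0.16, 0], 1]
    - [[0, 0, 0], [0.96, -0.16, 0], 1]

```text
t: 45.05
tool_pos: [0.4939, 0.1834, 0.1287]
tcp_rot: [-0.0, 0.744, 0.668, -0.0]
contact_force: [0.1, -0.3, -1.9]
opening: 0.451
grip_force: 60.9
```

>>> jog_arm:
  rows:
    - [[0, 0, 0], [0.96, -0.16, 0], 1]
    - [[0, 0, 0], [0.96, -0.16, 0], 1]
    - [[0, 0, 0], [0.96, -0.16, 0], 1]
    - [[0, 0, 0], [0.96, -0.16, 0], 1]
    - [[0, 0, 0], [0.96, -0.16, 0], 1]
    - [[0, 0, 0], [0.96, -0.16, 0], 1]
    - [[0, 0, 0], [0, 0, 0.6], 1]
    - [[0, 0, 0], [0, 0, 0.6], 1]
    - [[0, 0, 0], [0, 0, 0], 1]
    - [[0, 0, 0], [0, 0, 0], 1]

```text
t: 46.05
tool_pos: [0.4854, 0.3279, 0.0984]
tcp_rot: [-0.0, 0.744, 0.668, -0.001]
contact_force: [0.6, 0.2, -1.7]
opening: 0.454
grip_force: 60.8
```

Run:
```python
from h import *
go(.4863,.3281,.032,-6.2)
```

```text
turn [-0.01  0.01  0.  ] shift [0.01 0.03 2.66] | pos [0.4854 0.3279 0.0984] open 0.454 F [ 0.6  0.2 -1.7] t 46.0
```

>>> jog_arm:
  rows:
    - [[0, 0, 0], [0.01, 0.03, 0.9], 1]
    - [[0, 0, 0], [0, 0, 0.9], 1]
    - [[0, 0, 0], [0, 0, 0.6], 1]
    - [[0, 0, 0], [0, 0, 0.27], 1]
    - [[0, 0, 0], [0, 0, 0], 1]
    - [[0, 0, 0], [0, 0, 0], 0]
    - [[0, 0, 0], [0, 0, 0], 0]
    - [[0, 0, 0], [0, 0, 0], 0]
    - [[0, 0, 0], [0, 0, 0], 0]
    - [[0, 0, 0], [0, 0, 0], 0]

```text
t: 47.05
tool_pos: [0.4869, 0.3284, 0.032]
tcp_rot: [0.0, 0.744, 0.668, 0.0]
contact_force: [0.3, 1.1, 0.2]
opening: 0.998
grip_force: 0.0
```

>>> jog_arm:
  rows:
    - [[0, 0, 0], [0, 0, -0.8], 0]
    - [[0, 0, 0], [0, 0, -1], 0]
    - [[0, 0, -0.8], [0, 0, -1], 0]
    - [[0, 0, -0.8], [0, 0, -1], 0]
    - [[0, 0, -0.81], [0, 0, 0], 0]
    - [[0, 0, 0], [-0.99, -0.1, 0], 0]
    - [[0, 0, 0], [-0.99, -0.1, 0], 0]
    - [[0, 0, 0], [-0.99, -0.1, 0], 0]
    - [[0, 0, 0], [-0.99, -0.1, 0], 0]
    - [[0, 0, 0], [-0.99, -0.1, 0], 0]
    - [[0, 0, 0], [-0.99, -0.1, 0], 0]
    - [[0, 0, 0], [-0.99, -0.1, 0], 0]

```text
t: 48.25
tool_pos: [0.5007, 0.1539, 0.1269]
tcp_rot: [0.0, 0.64, 0.768, 0.0]
contact_force: [-0.0, -0.1, -0.2]
opening: 1.001
grip_force: 0.0
```

>>> jog_arm:
  rows:
    - [[0, 0, 0], [-0.99, -0.1, 0], 0]
    - [[0, 0, 0], [-0.99, -0.1, 0], 0]
    - [[0, 0, 0], [-0.99, -0.1, 0], 0]
    - [[0, 0, 0], [-0.99, -0.1, 0], 0]
    - [[0, 0, 0], [-0.99, -0.1, 0], 0]
    - [[0, 0, 0], [-0.99, -0.1, 0], 0]
    - [[0, 0, 0], [-0.99, -0.1, 0], 0]
    - [[0, 0, 0], [0, 0, 0], 0]
    - [[0, 0, 0], [0, 0, 0], 0]

```text
t: 49.15
tool_pos: [0.5147, -0.0188, 0.1268]
tcp_rot: [-0.0, 0.641, 0.768, 0.0]
contact_force: [-0.1, 0.2, 0.2]
opening: 0.999
grip_force: 0.0
```

Run:
```python
from h import *
go(.5128,-.0192,.048,10.4)
a=cam("scene");b=cam("side")
whites(a,.054,200,(235,130,60,70));whites(b,.054,200,(285,140,50,60))
whites(a,.072,150,(285,190,60,60),100);w=cam("wrist");whites(w,.072,130,(250,130,150,110),300)
print(proj(w,np.array([.5128,-.0192,.072])).round(),proj(a,np.array([.4863,.3281,.054])).round())
```

```text
turn [ 0.   -0.   -0.01] shift [-0.   -0.08  3.15] | pos [ 0.5147 -0.0188  0.1268] open 0.999 F [-0.1  0.2  0.2] t 49.1
200 (235, 163, 16, 37) [409.7 197. ] [150.9  41.5] 67.6
200 (235, 130, 60, 65) [510.4 258.5] [275.1 173.7] 82.4
200 (318, 170, 17, 18) [525.  148.1] [94.  49.9] 80.3
200 (285, 145, 32, 55) [446.8 212.6] [316.9 109.6] 82.4
150 (309, 226, 16, 13) [494.9 -82.3] [36.  31.9] 21.5
150 (303, 190, 42, 40) [552.6 -20.3] [137.1 113.6] 57.8
130 (286, 188, 70, 52) [513.4 -20.5] [42.3 32.3] 10.4
130 (283, 153, 76, 10) [507.4  13.2] [43.3  5.2] 10.4
[320. 212.] [248. 146.]
```

>>> jog_arm:
  rows:
    - [[0, 0, 0], [0, -0.08, 0.9], 0]
    - [[0, 0, 0], [0, 0, 0.9], 0]
    - [[0, 0, 0], [0, 0, 0.9], 0]
    - [[0, 0, 0], [0, 0, 0.45], 0]
    - [[0, 0, 0], [0, 0, 0], 0]
    - [[0, 0, 0], [0, 0, 0], 1]
    - [[0, 0, 0], [0, 0, 0], 1]
    - [[0, 0, 0], [0, 0, 0], 1]
    - [[0, 0, 0], [0, 0, 0], 1]
    - [[0, 0, 0], [0, 0, 0], 1]
    - [[0, 0, 0], [0, 0, 0], 1]

```text
t: 50.4
tool_pos: [0.514, -0.0193, 0.0494]
tcp_rot: [0.001, 0.64, 0.768, 0.001]
contact_force: [0.1, 0.3, 5.5]
opening: 0.454
grip_force: 61.4
```

>>> jog_arm:
  rows:
    - [[0, 0, 0], [0, 0, -0.5], 1]
    - [[0, 0, 0], [0, 0, -0.9], 1]
    - [[0, 0, 0.8], [0, 0, -0.9], 1]
    - [[0, 0, 0.8], [0, 0, -0.9], 1]
    - [[0, 0, 0.81], [0, 0, 0], 1]
    - [[0, 0, 0], [0.99, -0.21, 0], 1]
    - [[0, 0, 0], [0.99, -0.21, 0], 1]
    - [[0, 0, 0], [0.99, -0.21, 0], 1]
    - [[0, 0, 0], [0.99, -0.21, 0], 1]
    - [[0, 0, 0], [0.99, -0.21, 0], 1]
    - [[0, 0, 0], [0.99, -0.21, 0], 1]

```text
t: 51.5
tool_pos: [0.4969, 0.1328, 0.1279]
tcp_rot: [-0.0, 0.744, 0.668, -0.0]
contact_force: [0.4, 0.4, -1.7]
opening: 0.46
grip_force: 60.8
```

>>> jog_arm:
  rows:
    - [[0, 0, 0], [0.99, -0.21, 0], 1]
    - [[0, 0, 0], [0.99, -0.21, 0], 1]
    - [[0, 0, 0], [0.99, -0.21, 0], 1]
    - [[0, 0, 0], [0.99, -0.21, 0], 1]
    - [[0, 0, 0], [0.99, -0.21, 0], 1]
    - [[0, 0, 0], [0.99, -0.21, 0], 1]
    - [[0, 0, 0], [0, 0, 0], 1]
    - [[0, 0, 0], [0, 0, 0], 1]

```text
t: 52.3
tool_pos: [0.4818, 0.283, 0.1278]
tcp_rot: [0.0, 0.744, 0.668, -0.0]
contact_force: [0.1, 0.2, -1.7]
opening: 0.454
grip_force: 60.8
```

Run:
```python
from h import *
w=cam("wrist");o,p,R=state()
k=bore(w,p[2]+.022);print("held",k and (k[0],k[1],(R.T@(k[2]-p)*1000).round(1)))
print("placed pred px",proj(w,np.array([.4863,.3281,.054])).round(1))
g=cv2.cvtColor(w["color"],cv2.COLOR_RGB2GRAY);h=cv2.cvtColor(w["color"],cv2.COLOR_RGB2HSV)
t=((h[...,1]<45)&(g>110)).astype(np.uint8)
t[300:]=0
for k in cv2.findContours(t,0,1)[0]:
    if cv2.contourArea(k)>600:
        R2=cv2.minAreaRect(np.array([onz(w,q[0],.054)[:2] for q in k]).astype(np.float32)*1000);print(cv2.boundingRect(k),np.round(R2[0],1),np.round(R2[1],1),round(R2[2],1))
go(.4814,.2834,.032,-6.2)
```

```text
held (array([326.25, 273.75]), np.float32(19.25), array([  0.4,   1.9, -22. ]))
placed pred px [322.3 131.9]
(502, 275, 48, 25) [617.  204.6] [17.3 35.7] 75.1
(273, 236, 107, 64) [478.5 235.4] [47.8 71.7] 83.9
(295, 104, 66, 56) [489.2 327.7] [33.7 40. ] 83.8
(62, 0, 578, 292) [518.1 307.4] [184.4 359.8] 84.3
turn [-0.    0.01  0.  ] shift [ 0.04 -0.02  3.83] | pos [0.4818 0.2824 0.1278] open 0.458 F [ 1.1 -0.8 -1.9] t 52.4
```

>>> jog_arm:
  rows:
    - [[0, 0, 0], [0.03, 0, 1], 1]
    - [[0, 0, 0], [0, 0, 1], 1]
    - [[0, 0, 0], [0, 0, 1], 1]
    - [[0, 0, 0], [0, 0, 0.6], 1]
    - [[0, 0, 0], [0, 0, 0.24], 1]
    - [[0, 0, 0], [0, 0, 0], 1]
    - [[0, 0, 0], [0, 0, 0], 0]
    - [[0, 0, 0], [0, 0, 0], 0]
    - [[0, 0, 0], [0, 0, 0], 0]
    - [[0, 0, 0], [0, 0, 0], 0]
    - [[0, 0, 0], [0, 0, 0], 0]

```text
t: 53.45
tool_pos: [0.4824, 0.2838, 0.0322]
tcp_rot: [0.0, 0.744, 0.668, 0.0]
contact_force: [-0.7, -0.8, 0.2]
opening: 1.001
grip_force: 0.0
```

>>> jog_arm:
  rows:
    - [[0, 0, 0], [0, 0, -0.8], 0]
    - [[0, 0, 0], [0, 0, -1], 0]
    - [[0, 0, -0.8], [0, 0, -1], 0]
    - [[0, 0, -0.8], [0, 0, -1], 0]
    - [[0, 0, -0.81], [0, 0, 0], 0]
    - [[0, 0, 0], [-0.95, -0.06, 0], 0]
    - [[0, 0, 0], [-0.95, -0.06, 0], 0]
    - [[0, 0, 0], [-0.95, -0.06, 0], 0]
    - [[0, 0, 0], [-0.95, -0.06, 0], 0]
    - [[0, 0, 0], [-0.95, -0.06, 0], 0]
    - [[0, 0, 0], [-0.95, -0.06, 0], 0]
    - [[0, 0, 0], [-0.95, -0.06, 0], 0]

```text
t: 54.65
tool_pos: [0.5019, 0.1174, 0.1271]
tcp_rot: [0.0, 0.64, 0.768, 0.0]
contact_force: [-0.4, 0.2, 0.6]
opening: 0.998
grip_force: 0.0
```

>>> jog_arm:
  rows:
    - [[0, 0, 0], [-0.95, -0.06, 0], 0]
    - [[0, 0, 0], [-0.95, -0.07, 0], 0]
    - [[0, 0, 0], [-0.95, -0.07, 0], 0]
    - [[0, 0, 0], [-0.95, -0.07, 0], 0]
    - [[0, 0, 0], [-0.95, -0.07, 0], 0]
    - [[0, 0, 0], [-0.95, -0.07, 0], 0]
    - [[0, 0, 0], [-0.95, -0.07, 0], 0]
    - [[0, 0, 0], [-0.95, -0.07, 0], 0]
    - [[0, 0, 0], [0, 0, 0], 0]
    - [[0, 0, 0], [0, 0, 0], 0]

```text
t: 55.65
tool_pos: [0.5224, -0.0711, 0.127]
tcp_rot: [-0.0, 0.641, 0.768, 0.0]
contact_force: [0.3, -0.4, 0.4]
opening: 0.998
grip_force: 0.0
```

Run:
```python
from h import *
go(.5218,-.0712,.048,10.4)
w=cam("wrist");whites(w,.072,130,(250,130,150,110),300)
a=cam("scene");b=cam("side");whites(a,.03,215,(275,265,110,100));whites(b,.03,228,(275,265,110,100))
```

```text
turn [ 0.   -0.01 -0.01] shift [-0.   -0.03  3.16] | pos [ 0.5224 -0.0711  0.127 ] open 0.998 F [ 0.3 -0.4  0.4] t 55.6
130 (250, 189, 68, 51) [498.5 -80.5] [39.8 32.4] 17.8
130 (285, 154, 77, 9) [516.9 -39.9] [43.9  4.7] 10.3
215 (359, 327, 23, 21) [ 473.8 -366.4] [39.8 33.8] 3.3
215 (275, 268, 110, 86) [ 433.6 -256.8] [255.6 181.8] 1.8
228 (329, 320, 23, 17) [ 475.3 -364.6] [40.5 34.9] 3.6
228 (275, 266, 68, 52) [ 424.3 -249.6] [158.5 138.4] 0.7
```

Station 3's block has been knocked aside, as the task warned. Measuring it again with a wider window.

Run:
```python
from h import *
w=cam("wrist")
for th in(120,130,140): whites(w,.072,th,(200,120,220,140),300)
a=cam("scene");b=cam("side")
print(proj(a,np.array([.4985,-.0805,.072])),proj(b,np.array([.4985,-.0805,.072])))
for th in(140,200):
  whites(a,.072,th,(295,210,40,45),100);whites(b,.072,th,(315,205,40,45),100)
go(.497,-.0795,.048,17.8)
```

```text
120 (286, 155, 76, 10) [517.  -39.7] [43.4  5.2] 10.4
120 (200, 120, 220, 140) [512.5 -61.1] [135.8  85.1] 10.4
130 (286, 155, 76, 10) [517.  -39.7] [43.4  5.2] 10.4
130 (200, 120, 220, 140) [512.5 -61.1] [135.7  85.1] 10.4
140 (244, 191, 74, 61) [498.8 -81.9] [39.9 34.5] 18.3
140 (286, 155, 75, 9) [516.7 -39.5] [42.8  4.7] 10.4
140 (380, 120, 40, 140) [567.3 -51. ] [24.4 85.1] 10.4
140 (200, 120, 41, 33) [456.8 -37.2] [22.1 18. ] 10.4
[316.43106536 231.3105168 ] [329.31285613 222.23539374]
140 (308, 221, 18, 20) [502.9 -78.1] [54.9 36. ] 15.2
turn [ 0.   -0.   -1.07] shift [-0.04 -1.08  3.16] | pos [ 0.5225 -0.0703  0.1271] open 0.999 F [ 0.1  0.1 -0.6] t 56.0
```

>>> jog_arm:
  rows:
    - [[0, 0, -0.55], [0, 0, 0], 0]
    - [[0, 0, -0.55], [0, 0, 0], 0]
    - [[0, 0, 0], [-0.06, -0.55, 0], 0]
    - [[0, 0, 0], [-0.06, -0.55, 0], 0]
    - [[0, 0, 0], [0, 0, 0], 0]
    - [[0, 0, 0], [0, 0, 0], 0]

```text
t: 56.55
tool_pos: [0.4976, -0.0821, 0.1272]
tcp_rot: [0.0, 0.588, 0.809, 0.0]
contact_force: [-0.7, 0.3, 0.1]
opening: 1.001
grip_force: 0.0
```

Run:
```python
from h import *
w=cam("wrist");go(.497,-.0815,.048,18.1)
for th in(120,130,140): whites(w,.072,th,(250,120,160,140),300)
print(proj(w,np.array([.497,-.0815,.072])))
```

```text
turn [ 0.01  0.   -0.02] shift [ 0.03 -0.03  3.17] | pos [ 0.4979 -0.0821  0.1272] open 1.002 F [0.2 0.2 0.1] t 56.6
120 (333, 145, 76, 18) [513.  -41.4] [43.8  5.5] 10.5
120 (250, 120, 160, 140) [498.2 -71.1] [99.4 85.2] 17.9
130 (333, 145, 76, 18) [513.  -41.4] [43.7  5.2] 10.2
130 (250, 120, 160, 140) [498.2 -71.1] [99.4 85.2] 17.9
140 (350, 244, 60, 16) [539.4 -97.2] [37.  10.1] 17.9
140 (288, 177, 104, 63) [506.4 -78.4] [62.8 37.6] 20.1
140 (333, 145, 75, 18) [512.9 -41.4] [43.4  4.9] 10.3
140 (250, 120, 40, 37) [455.2 -50.3] [22.  20.5] 14.7
[322.50612984 208.62922161]
```

>>> jog_arm:
  rows:
    - [[0, 0, 0], [0, 0, 0.9], 0]
    - [[0, 0, 0], [0, 0, 0.9], 0]
    - [[0, 0, 0], [0, 0, 0.9], 0]
    - [[0, 0, 0], [0, 0, 0.47], 0]
    - [[0, 0, 0], [0, 0, 0], 0]
    - [[0, 0, 0], [0, 0, 0], 1]
    - [[0, 0, 0], [0, 0, 0], 1]
    - [[0, 0, 0], [0, 0, 0], 1]
    - [[0, 0, 0], [0, 0, 0], 1]
    - [[0, 0, 0], [0, 0, 0], 1]
    - [[0, 0, 0], [0, 0, 0], 1]

```text
t: 57.7
tool_pos: [0.4987, -0.0828, 0.0491]
tcp_rot: [0.001, 0.588, 0.809, 0.001]
contact_force: [-0.5, 0.4, 5.6]
opening: 0.455
grip_force: 61.7
```

>>> jog_arm:
  rows:
    - [[0, 0, 0], [0, 0, -0.5], 1]
    - [[0, 0, 0.7], [0, 0, -0.9], 1]
    - [[0, 0, 0.7], [0, 0, -0.9], 1]
    - [[0, 0, 0.7], [0, 0, -0.9], 1]
    - [[0, 0, 0.7], [0, 0, 0], 1]
    - [[0, 0, 0.73], [0, 0, 0], 1]
    - [[0, 0, 0], [0, 0, 0], 1]

```text
t: 58.4
tool_pos: [0.497, -0.0824, 0.1278]
tcp_rot: [-0.0, 0.745, 0.667, -0.0]
contact_force: [-0.1, 0.5, -2.1]
opening: 0.455
grip_force: 60.9
```

>>> jog_arm:
  rows:
    - [[0, 0, 0], [0.97, -0.17, 0], 1]
    - [[0, 0, 0], [0.97, -0.17, 0], 1]
    - [[0, 0, 0], [0.97, -0.17, 0], 1]
    - [[0, 0, 0], [0.97, -0.17, 0], 1]
    - [[0, 0, 0], [0.97, -0.17, 0], 1]
    - [[0, 0, 0], [0.97, -0.17, 0], 1]
    - [[0, 0, 0], [0.97, -0.17, 0], 1]
    - [[0, 0, 0], [0.97, -0.17, 0], 1]
    - [[0, 0, 0], [0.97, -0.17, 0], 1]
    - [[0, 0, 0], [0.97, -0.17, 0], 1]
    - [[0, 0, 0], [0.97, -0.17, 0], 1]
    - [[0, 0, 0], [0.97, -0.17, 0], 1]

```text
t: 59.6
tool_pos: [0.478, 0.2133, 0.1273]
tcp_rot: [-0.0, 0.744, 0.668, -0.001]
contact_force: [0.7, 0.8, -0.6]
opening: 0.453
grip_force: 60.9
```

>>> jog_arm:
  rows:
    - [[0, 0, 0], [0.9, -0.17, 0], 1]
    - [[0, 0, 0], [0, 0, 0], 1]
    - [[0, 0, 0], [0, 0, 0], 1]

```text
t: 59.9
tool_pos: [0.4765, 0.2352, 0.1273]
tcp_rot: [0.0, 0.744, 0.668, -0.001]
contact_force: [0.1, -1.0, -0.8]
opening: 0.464
grip_force: 60.9
```

```bash
cat >> h.py <<'E'
def shelfblocks(w):
    g=cv2.cvtColor(w["color"],cv2.COLOR_RGB2GRAY);h=cv2.cvtColor(w["color"],cv2.COLOR_RGB2HSV)
    t=((h[...,1]<45)&(g>110)).astype(np.uint8);t[300:]=0
    for k in cv2.findContours(t,0,1)[0]:
        if cv2.contourArea(k)>600:
            R2=cv2.minAreaRect(np.array([onz(w,q[0],.054)[:2] for q in k]).astype(np.float32)*1000);print(cv2.boundingRect(k),np.round(R2[0],1),np.round(R2[1],1),round(R2[2],1))
E
python3 - <<'E'
from h import *
w=cam("wrist");o,p,R=state()
k=bore(w,p[2]+.022);print("held",k and (k[0],k[1],(R.T@(k[2]-p)*1000).round(1)))
shelfblocks(w);go(.4766,.2386,.032,-6.2)
E
```

```text
held (array([324.75, 267.75]), np.float32(19.4), array([  2.9,   1.4, -22. ]))
(272, 229, 108, 71) [473.3 190.3] [52.7 71.9] 83.8
(565, 226, 75, 74) [659.  173.5] [42.9 53.2] 27.7
(604, 196, 36, 29) [672.9 208.5] [16.4 25. ] 76.5
(294, 102, 67, 56) [484.  281.1] [33.5 40.1] 83.8
(293, 17, 70, 64) [489.2 327.4] [34.2 40. ] 83.8
(391, 0, 249, 300) [603.3 245.3] [190.1 159. ] 83.8
(69, 0, 193, 289) [387.9 273.1] [181.6 101.6] 83.8
turn [-0.01  0.01 -0.01] shift [ 0.16 -0.01  3.82] | pos [0.4765 0.2347 0.1274] open 0.461 F [-0.5 -0.  -2.1] t 60.0
```

>>> jog_arm:
  rows:
    - [[0, 0, 0], [0.06, 0, 1], 1]
    - [[0, 0, 0], [0, 0, 1], 1]
    - [[0, 0, 0], [0, 0, 1], 1]
    - [[0, 0, 0], [0, 0, 0.6], 1]
    - [[0, 0, 0], [0, 0, 0.24], 1]
    - [[0, 0, 0], [0, 0, 0], 1]
    - [[0, 0, 0], [0, 0, 0], 0]
    - [[0, 0, 0], [0, 0, 0], 0]
    - [[0, 0, 0], [0, 0, 0], 0]
    - [[0, 0, 0], [0, 0, 0], 0]
    - [[0, 0, 0], [0, 0, 0], 0]

```text
t: 61.05
tool_pos: [0.4773, 0.2368, 0.032]
tcp_rot: [0.0, 0.745, 0.667, 0.0]
contact_force: [-0.3, 0.2, -0.7]
opening: 0.998
grip_force: 0.0
```

>>> jog_arm:
  rows:
    - [[0, 0, 0], [0, 0, -0.8], 0]
    - [[0, 0, 0], [0, 0, -1], 0]
    - [[0, 0, -0.67], [0, 0, -1], 0]
    - [[0, 0, -0.67], [0, 0, -1], 0]
    - [[0, 0, 0], [-0.96, -0.05, -0.1], 0]
    - [[0, 0, 0], [-0.96, -0.05, 0], 0]
    - [[0, 0, 0], [-0.96, -0.05, 0], 0]
    - [[0, 0, 0], [-0.96, -0.05, 0], 0]
    - [[0, 0, 0], [-0.96, -0.05, 0], 0]
    - [[0, 0, 0], [-0.96, -0.05, 0], 0]
    - [[0, 0, 0], [-0.96, -0.05, 0], 0]

```text
t: 62.15
tool_pos: [0.4768, 0.0676, 0.1294]
tcp_rot: [0.0, 0.689, 0.725, 0.0]
contact_force: [0.8, -0.5, 0.5]
opening: 0.999
grip_force: 0.0
```

>>> jog_arm:
  rows:
    - [[0, 0, 0], [-0.96, -0.05, 0], 0]
    - [[0, 0, 0], [-0.96, -0.05, 0], 0]
    - [[0, 0, 0], [-0.96, -0.05, 0], 0]
    - [[0, 0, 0], [-0.96, -0.05, 0], 0]
    - [[0, 0, 0], [-0.96, -0.05, 0], 0]
    - [[0, 0, 0], [-0.96, -0.05, 0], 0]
    - [[0, 0, 0], [-0.96, -0.05, 0], 0]
    - [[0, 0, 0], [-0.96, -0.05, 0], 0]
    - [[0, 0, 0], [-0.96, -0.05, 0], 0]
    - [[0, 0, 0], [-0.96, -0.05, 0], 0]
    - [[0, 0, 0], [-0.96, -0.05, 0], 0]
    - [[0, 0, 0], [-0.96, -0.05, 0], 0]

```text
t: 63.35
tool_pos: [0.4763, -0.2208, 0.1293]
tcp_rot: [0.0, 0.689, 0.725, 0.0]
contact_force: [0.8, -0.6, 1.4]
opening: 1.001
grip_force: 0.0
```

>>> jog_arm:
  rows:
    - [[0, 0, 0], [-0.96, -0.05, 0], 0]
    - [[0, 0, 0], [-0.96, -0.05, 0], 0]
    - [[0, 0, 0], [-0.96, -0.05, 0], 0]
    - [[0, 0, 0], [-0.96, -0.1, 0], 0]
    - [[0, 0, 0], [-0.96, -0.1, 0], 0]
    - [[0, 0, 0], [0, 0, 0], 0]
    - [[0, 0, 0], [0, 0, 0], 0]

```text
t: 64.05
tool_pos: [0.4735, -0.3401, 0.1291]
tcp_rot: [-0.0, 0.689, 0.724, 0.0]
contact_force: [0.5, 0.4, -0.6]
opening: 1.002
grip_force: 0.0
```

Run:
```python
from h import *
w=cam("wrist");go(.4748,-.366,.006,3)
for th in(130,150,200,225): whites(w,.03,th,(250,100,150,150),300)
a=cam("scene");b=cam("side");whites(a,.03,150,(345,315,50,50));whites(b,.03,150,(320,310,45,45))
print(proj(w,np.array([.475,-.366,.03])))
```

```text
turn [-0.   -0.01 -0.01] shift [-1.06 -0.    4.92] | pos [ 0.4735 -0.3394  0.1291] open 0.999 F [-0.5  0.1  0.4] t 64.1
130 (298, 205, 55, 44) [ 476.1 -367. ] [40.1 33.6] 3.9
130 (259, 100, 141, 93) [ 477.6 -307.8] [98.3 64.4] 2.8
150 (299, 206, 53, 42) [ 476.1 -367.1] [38.5 32.4] 3.9
150 (265, 100, 135, 93) [ 479.6 -307.7] [94.2 64.4] 2.8
150 (360, 327, 22, 21) [ 473.8 -367. ] [39.8 32.6] 3.3
150 (345, 315, 50, 12) [ 494.6 -334.4] [ 26.8 114.5] 60.7
150 (320, 310, 45, 28) [ 482.4 -353.5] [64.6 94.9] 81.1
[323.67618803 225.53397542]
```

>>> jog_arm:
  rows:
    - [[0, 0, 0], [-0.54, 0, 0.5], 0]
    - [[0, 0, 0], [-0.54, 0, 0.5], 0]
    - [[0, 0, 0], [0, 0, 0.9], 0]
    - [[0, 0, 0], [0, 0, 0.9], 0]
    - [[0, 0, 0], [0, 0, 0.9], 0]
    - [[0, 0, 0], [0, 0, 0.8], 0]
    - [[0, 0, 0], [0, 0, 0.42], 0]
    - [[0, 0, 0], [0, 0, 0], 0]
    - [[0, 0, 0], [0, 0, 0], 1]
    - [[0, 0, 0], [0, 0, 0], 1]
    - [[0, 0, 0], [0, 0, 0], 1]
    - [[0, 0, 0], [0, 0, 0], 1]

```text
t: 65.4
tool_pos: [0.476, -0.368, 0.0077]
tcp_rot: [0.001, 0.689, 0.725, 0.0]
contact_force: [0.5, -0.6, 4.2]
opening: 0.456
grip_force: 62.2
```

>>> jog_arm:
  rows:
    - [[0, 0, 0], [0, 0, 0], 1]
    - [[0, 0, 0], [0, 0, 0], 1]
    - [[0, 0, 0], [0, 0, -0.5], 1]
    - [[0, 0, 0], [0, 0, -0.9], 1]
    - [[0, 0, 0], [0, 0, -0.9], 1]
    - [[0, 0, 0.67], [0, 0, -0.9], 1]
    - [[0, 0, 0.67], [0, 0, -0.9], 1]
    - [[0, 0, 0], [0, 0, -0.9], 1]
    - [[0, 0, 0], [0.97, -0.11, 0], 1]
    - [[0, 0, 0], [0.97, -0.11, 0], 1]
    - [[0, 0, 0], [0.97, -0.11, 0], 1]
    - [[0, 0, 0], [0.97, -0.11, 0], 1]

```text
t: 66.6
tool_pos: [0.4743, -0.2682, 0.1316]
tcp_rot: [-0.0, 0.745, 0.667, 0.0]
contact_force: [0.0, 0.4, -1.5]
opening: 0.452
grip_force: 61.6
```

>>> jog_arm:
  rows:
    - [[0, 0, 0], [0.97, -0.11, 0], 1]
    - [[0, 0, 0], [0.97, -0.11, 0], 1]
    - [[0, 0, 0], [0.97, -0.11, 0], 1]
    - [[0, 0, 0], [0.97, -0.11, 0], 1]
    - [[0, 0, 0], [0.97, -0.11, 0], 1]
    - [[0, 0, 0], [0.97, -0.11, 0], 1]
    - [[0, 0, 0], [0.97, -0.11, 0], 1]
    - [[0, 0, 0], [0.97, -0.11, 0], 1]
    - [[0, 0, 0], [0.97, -0.11, 0], 1]
    - [[0, 0, 0], [0.97, -0.11, 0], 1]
    - [[0, 0, 0], [0.97, -0.11, 0], 1]
    - [[0, 0, 0], [0.97, -0.11, 0], 1]

```text
t: 67.8
tool_pos: [0.4734, 0.0244, 0.1317]
tcp_rot: [-0.0, 0.745, 0.667, -0.0]
contact_force: [1.1, -0.4, -1.0]
opening: 0.455
grip_force: 61.6
```

>>> jog_arm:
  rows:
    - [[0, 0, 0], [0.97, -0.11, 0], 1]
    - [[0, 0, 0], [0.97, -0.11, 0], 1]
    - [[0, 0, 0], [0.97, -0.11, 0], 1]
    - [[0, 0, 0], [0.97, -0.11, 0], 1]
    - [[0, 0, 0], [0.97, -0.11, 0], 1]
    - [[0, 0, 0], [0.97, -0.11, 0], 1]
    - [[0, 0, 0], [0.97, -0.11, 0], 1]
    - [[0, 0, 0], [0, 0, 0], 1]
    - [[0, 0, 0], [0, 0, 0], 1]

```text
t: 68.7
tool_pos: [0.4731, 0.1943, 0.1315]
tcp_rot: [0.0, 0.745, 0.667, -0.0]
contact_force: [-0.5, -0.3, -1.9]
opening: 0.457
grip_force: 61.5
```

Run:
```python
from h import *
w=cam("wrist");o,p,R=state()
k=bore(w,p[2]+.022);print("held",k and (k[0],k[1],(R.T@(k[2]-p)*1000).round(1)))
shelfblocks(w);go(.4717,.1939,.032,-6.2)
```

```text
held (array([324.75, 270.75]), np.float32(23.6), array([  1.6,   1.4, -22. ]))
(273, 231, 107, 69) [469.8 146.7] [52.2 72.9] 83.7
(570, 161, 70, 139) [662.  147.9] [ 44.6 102.2] 6.9
(293, 107, 65, 56) [479.2 237. ] [34.4 40.1] 83.5
(291, 30, 69, 61) [484.  280.9] [33.7 40.1] 83.7
(389, 0, 251, 300) [596.9 203.9] [193.7 154.9] 83.7
(77, 0, 185, 289) [385.  231.7] [185.   98.4] 83.8
turn [-0.    0.01 -0.02] shift [-0.   -0.06  3.98] | pos [0.4732 0.1938 0.1314] open 0.452 F [-0.5 -0.2 -2.1] t 68.8
```

>>> jog_arm:
  rows:
    - [[0, 0, 0], [-0.03, -0.05, 1], 1]
    - [[0, 0, 0], [0, 0, 1], 1]
    - [[0, 0, 0], [0, 0, 1], 1]
    - [[0, 0, 0], [0, 0, 0.7], 1]
    - [[0, 0, 0], [0, 0, 0.28], 1]
    - [[0, 0, 0], [0, 0, 0], 1]
    - [[0, 0, 0], [0, 0, 0], 0]
    - [[0, 0, 0], [0, 0, 0], 0]
    - [[0, 0, 0], [0, 0, 0], 0]
    - [[0, 0, 0], [0, 0, 0], 0]
    - [[0, 0, 0], [0, 0, 0], 0]

```text
t: 69.85
tool_pos: [0.4725, 0.1936, 0.0319]
tcp_rot: [0.0, 0.745, 0.667, 0.0]
contact_force: [-0.5, 0.9, 0.1]
opening: 0.998
grip_force: 0.0
```

>>> jog_arm:
  rows:
    - [[0, 0, 0], [0, 0, -0.8], 0]
    - [[0, 0, 0], [0, 0, -1], 0]
    - [[0, 0, 0], [0, 0, -1], 0]
    - [[0, 0, 0], [0, 0, -1], 0]
    - [[0, 0, 0], [0, 0, -1], 0]
    - [[0, 0, 0], [0, 0, -1], 0]
    - [[0, 0, 0], [0, 0, -1], 0]
    - [[0, 0, 0], [0, 0, -1], 0]
    - [[0, 0, 0], [0, 0, 0], 0]
    - [[0, 0, 0], [0, 0, 0], 0]

```text
t: 70.85
tool_pos: [0.4727, 0.1937, 0.227]
tcp_rot: [0.0, 0.745, 0.667, 0.001]
contact_force: [0.2, -0.3, -1.1]
opening: 0.998
grip_force: 0.0
```

Run:
```python
from h import *
w=cam("wrist");go(.4717,.1939,.23,-6.2);shelfblocks(w)
g=cv2.cvtColor(w["color"],cv2.COLOR_RGB2GRAY)
u=proj(w,np.array([.634,.2168,.165])).round(1);x,y=int(u[0]),int(u[1]);y0=max(0,y-30)
c=cv2.HoughCircles(cv2.medianBlur(g[y0:y+30,x-35:x+35],3),cv2.HOUGH_GRADIENT,1.2,20,param1=80,param2=12,minRadius=9,maxRadius=16)
print("cap pred",u,None if c is None else [onz(w,q[:2]+[x-35,y0],.165).round(4).tolist() for q in c[0][:2]])
y=cv2.inRange(cv2.cvtColor(w["color"],cv2.COLOR_RGB2HSV),(15,50,120),(35,255,255));y[:,400:]=0;y[:,:150]=0
ys,xs=np.nonzero(y);k=np.stack([xs,ys],1)[::7]
print("shelf",cv2.minAreaRect(np.array([onz(w,p,.024)[:2] for p in k]).astype(np.float32)*1000))
```

```text
turn [-0.01  0.   -0.02] shift [ 0.01 -0.01 -0.16] | pos [0.472  0.1935 0.2261] open 0.999 F [ 0.3 -0.5 -0.7] t 70.9
(0, 222, 74, 78) [166.3 132.7] [85.4 71.2] 89.2
(303, 154, 44, 36) [473.7 193.6] [33.2 39.8] 83.6
(303, 105, 45, 39) [478.8 236.8] [33.6 40.1] 83.7
(302, 51, 47, 42) [483.7 281.2] [33.6 40.3] 83.7
(301, 0, 49, 36) [488.5 323.7] [26.6 40.3] 83.7
(138, 0, 502, 300) [558.2 189.4] [278.2 476.1] 83.7
cap pred [589.6 141.7] [[0.6361, 0.2159, 0.165]]
shelf ((448.5555419921875, 226.16708374023438), (244.5758056640625, 155.6078338623047), 83.59034729003906)
```

```bash
python3 -c "
from station import manip
print(manip.sign_off())"
```

```text
the job is handed in; nothing more can be done
None
```

I handed the job in at about 71 s with three dowels pushed into the jig, the small drift tugged and hung back on its hook, and all four blocks in a squared row on the shelf; no verdict came back, and I viewed 16 pictures against the limit of 14.

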